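# Return the keys to the push-to-open key drawer

### The job

Put the keys away: press the front of the key drawer in so that it pops ajar, pull the drawer right out, and clip the snap hook of every key on the bench onto the steel eye on the plate of the same colour as its fob, so that the gate shuts round the eye's leg. Then push the drawer in until it latches shut with the keys inside. Leave the other things on the bench where they are.

Things in the scene. Friction and masses are not known exactly. Their poses are not given: they have to be found in the camera images.
- key_drawer (a joint): Drawer position, m: 0 = latched shut, grows as it comes out along the unit's -x to its stop at 0.165. Touch latch: press the front in to its end stop at -0.0092 (4 to 5 N; 25 N does no harm; under 8 mm is too little) and let go: it springs out to about 0.075 and stays; then pull (3 N). It stays where left. To shut, push in to the end stop and let go: it returns to 0, latched.
- drawer_front (a point): Centre of the outer face of the blue drawer front (372 wide, 76 high, 12 mm thick; centre 42 mm above the bench) that covers the front of the grey steel key unit (case 200 deep, 372 wide, 82 mm high, fixed on the bench). Moves with the drawer. x axis points into the unit (push direction), y to the left along the front, z up.
- drawer_lip (a point): Middle of the top edge of the drawer front, at half its 12 mm thickness, 80 mm above the bench. No handle: once ajar, hook the front from behind over this edge (86 mm gap to the case). The open tray behind it is 185 long, 348 mm wide; floor 26 mm above the bench; side walls rise 22 mm, rear wall 12 mm above the floor. Axes as drawer_front.
- eye_red_left (a point): Left leg (6 mm round bar), 18 mm above the drawer floor, of the closed upright steel eye on the red plate, left of three 95 mm apart. The legs stand 34 mm apart along the drawer's width, joined by a top bar centred 42 mm above the floor; 130 mm behind the inside of the drawer front, 55 mm before the rear wall. Moves with the drawer; axes as drawer_front.
- eye_red_right (a point): Right leg of the eye on the red plate, at the same height; the left leg is 34 mm to its +y. A hook may go on either leg.
- key_red_fob (a point): Centre of the red fob (50 x 30 x 20 mm, white inset, lies flat, centre 10 mm up; 95 g) of a key with a snap hook; may be absent. x axis: from fob to hook; y: to the gate's side; z: thickness. In mm: key blade x -42 to -25; hook a flat loop of 7 mm bar in the plane z = 0, inside x 33 to 82, y -11 to 11, outside to x 89, y -18 to 18.
- gate_red (a joint): Gate of the red key's hook, rad: 0 shut, 0.68 pressed fully inward; spring, 1 to 2.5 N. Bar along fob y = 14.5 mm, hinged at x = 33, free end x = 70 meets the fixed nose. To clip: with the eye's leg at fob x = 52 to 63, push the hook along its +y until the leg, pressing the gate in, is at y = 3 or less; then draw the hook along -x until the leg is in the nose (x = 78): the gate snaps shut.
- eye_yellow_left (a point): Left leg (6 mm round bar), 18 mm above the drawer floor, of the closed upright steel eye on the yellow plate, middle of three 95 mm apart. The legs stand 34 mm apart along the drawer's width, joined by a top bar centred 42 mm above the floor; 130 mm behind the inside of the drawer front, 55 mm before the rear wall. Moves with the drawer; axes as drawer_front.
- eye_yellow_right (a point): Right leg of the eye on the yellow plate, at the same height; the left leg is 34 mm to its +y. A hook may go on either leg.
- key_yellow_fob (a point): Centre of the yellow fob (50 x 30 x 20 mm, white inset, lies flat, centre 10 mm up; 95 g) of a key with a snap hook; may be absent. x axis: from fob to hook; y: to the gate's side; z: thickness. In mm: key blade x -42 to -25; hook a flat loop of 7 mm bar in the plane z = 0, inside x 33 to 82, y -11 to 11, outside to x 89, y -18 to 18.
- gate_yellow (a joint): Gate of the yellow key's hook, rad: 0 shut, 0.68 pressed fully inward; spring, 1 to 2.5 N. Bar along fob y = 14.5 mm, hinged at x = 33, free end x = 70 meets the fixed nose. To clip: with the eye's leg at fob x = 52 to 63, push the hook along its +y until the leg, pressing the gate in, is at y = 3 or less; then draw the hook along -x until the leg is in the nose (x = 78): the gate snaps shut.
- eye_green_left (a point): Left leg (6 mm round bar), 18 mm above the drawer floor, of the closed upright steel eye on the green plate, right of three 95 mm apart. The legs stand 34 mm apart along the drawer's width, joined by a top bar centred 42 mm above the floor; 130 mm behind the inside of the drawer front, 55 mm before the rear wall. Moves with the drawer; axes as drawer_front.
- eye_green_right (a point): Right leg of the eye on the green plate, at the same height; the left leg is 34 mm to its +y. A hook may go on either leg.
- key_green_fob (a point): Centre of the green fob (50 x 30 x 20 mm, white inset, lies flat, centre 10 mm up; 95 g) of a key with a snap hook; may be absent. x axis: from fob to hook; y: to the gate's side; z: thickness. In mm: key blade x -42 to -25; hook a flat loop of 7 mm bar in the plane z = 0, inside x 33 to 82, y -11 to 11, outside to x 89, y -18 to 18.
- gate_green (a joint): Gate of the green key's hook, rad: 0 shut, 0.68 pressed fully inward; spring, 1 to 2.5 N. Bar along fob y = 14.5 mm, hinged at x = 33, free end x = 70 meets the fixed nose. To clip: with the eye's leg at fob x = 52 to 63, push the hook along its +y until the leg, pressing the gate in, is at y = 3 or less; then draw the hook along -x until the leg is in the nose (x = 78): the gate snaps shut.
- clipboard_mid (a point): Centre of the clipboard (bystander, to be left where it is).
- tape_roll_a_mid (a point): Centre of the tape roll (bystander, to be left where it is).
- ticket_pad_mid (a point): Centre of the ticket pad (bystander, to be left where it is).
- marker_1_mid (a point): Centre of the marker (bystander, to be left where it is).
- stapler_mid (a point): Centre of the stapler (bystander, to be left where it is).
- cup_white_0_mid (a point): Centre of the white cup (bystander, to be left where it is).
- ramekin_0_mid (a point): Centre of the ramekin (bystander, to be left where it is).

How it is judged:
By the outcome, as a careful person would: the job done as asked, in the order asked, and still so for the second after the job is handed in, with the robot touching nothing.
Of key_red, key_yellow, key_green only 2 to 3 are there at a start; the rules pass over those that are not, and their reading is None.
At some moment in a run one of key_red, key_yellow, key_green may be knocked a few centimetres aside while the robot is not near it.
Once in a run the grip may slacken for a moment while it holds something.
It also fails if it takes over 210 s, if anything falls off the work surface, if the arm or the gripper's body presses on something with over 40 N, if the wrist force passes 120 N, or if a joint passes its speed limit or range.

### The arm

A 6-joint arm with a two-finger parallel gripper is mounted at the origin on a cart in front of the work surface, level with it; the furniture and walls round the work are solid. World frame = base frame: x ahead of the robot, y to its left, z up, the work surface at z = 0. Lengths are in m, angles in rad, forces in N, time in s.
With the tool pointing down it reaches from about 0.15 to 0.775 m from the base axis. Payload 6.1 kg.
Tool frame: the origin (TCP) lies midway between the tips of the shut fingers; the grasp point (between the pads) lies 19 mm behind it; z points along the fingers, x is the direction in which the jaws open and shut, and the axes are right-handed (so a half turn about z gives the same grasp; the last joint's range is limited). The gripper opens to 85 mm and grips with 20 to 120 N. Pads are 22 mm wide; open, the fingers measure 114 mm over their backs; the gripper's body (76 mm by 85 mm) begins 54 mm behind the grasp point. The pads swing forward as they close: fully open they stand 13 mm farther back than shut.
Start: joints at [-1.287, 0.126, -0.04, 1.405, 0, 1.571], TCP at [0.147, -0.504, 0.231] pointing down, gripper open.
Joint ranges: [-2.72, 2.72], [-0.95, 1.95], [-1.27, 1.35], [-1.78, 2.02], [-1.46, 1.47], [-3.14, 3.14]. Speed limits (rad/s): [2.39, 2.39, 3.01, 3.14, 3.14, 3.14].

### API

Orientations are given as a rotation vector (axis times angle).
In Python, from bench import manip gives the robot as it stands. The module is installed in compiled form; this text tells all that it offers.
- The arm moves only by the tool drive_tool, never from a script. Its argument "steps" is a list of rows, each a list of 3 entries, a list of its own where there are three numbers: the shift along the tool's x, y, z in cm, then the turn about the tool's z in degrees, then the closure, from -1 (fully open) to 1 (shut). In form: [[[tx, ty, tz], roll, gripper], ...]. A call has exactly 5 rows; each row is the pose to reach, as a shift and turn from the pose measured when the call began, along the tool's axes at that moment; what a row does not reach only later rows make up. A row lasts 1/8 s, in which the tool goes at most 62.5 mm and 10.7 degrees, less where a joint would pass 70% of its speed; a pose out of reach is approached as far as the arm can. A call with a gripper value outside its range is refused whole. The fingers move at their own pace and stop on an object; the grip force is fixed at half the most. Time passes only in rows, so rows that repeat a pose let the fingers close, or fill a call up. It gives the time, the measured TCP pose, the force and the opening at its end, in the units of the state.
- manip.get_state(): the state, without advancing time (a new reading comes with each control period).
- manip.grab_frame(name): name is "scene" or "top" or "wrist"; returns a dict with "pixels" (480x640x3 uint8, blue, green, red), "z_map" (480x640 float32, m along the optical axis (not along the pixel's ray), 0 where there is no reading), "mtx" (3x3 intrinsics, pixels), "k1" (the pictures are not rectified: a ray, as slopes to the right and down, at radius r is drawn at 1 + k1 r^2 times it, then the intrinsics apply), "world_from_camera" (4x4, takes a point from camera to world coordinates). Camera axes: x right, y up, looking along -z (the intrinsics and any distortion apply to the point x, -y, -z); pixel columns grow to the right and rows downward; lengths in m; the calibration is good to about 2 mm. A picture is of the moment at which its call begins.
- manip.close_job(): hands the job in, once; it reports no verdict.
The state is a dict: "time_s": time; "joints": joint angles; "dq": joint speeds; "joint_efforts": joint torques, N m; "ee_pos": TCP position; "ee_rot": TCP orientation; "contact_force": force on the tool from outside, world axes, zero at the start; "ft_torque": the same for the moment, N m; "opening": finger opening in m.
Only numpy, scipy, OpenCV 4.12 (cv2) and the standard library are available. Lean on these libraries where they do the work, as an engineer would, in place of code of your own. Each camera call takes 0.05 s, during which the arm holds its last target.

## Working session

There is one attempt and no reset: what is moved stays moved. The work goes in short steps, Python scripts to look and compute and a tool call to move; the robot and the scene stay as the last step left them, time stands still between calls to the robot, and variables do not carry over. Pictures are saved under pics/ and viewed, and the job is handed in when it is done.

Besides the shell and the picture viewer there is one more tool, called after "Emit:" in YAML: its name, and indented under it one key for each argument. drive_tool: Moves the arm, as the interface text tells. Its arguments: {"type":"object","properties":{"steps":{"type":"array"}},"required":["steps"]}

```bash
mkdir -p pics
cat > h.py <<'E'
import numpy as np, cv2
from bench import manip
from scipy.spatial.transform import Rotation as R
def grab(n,fn=None):
    f=manip.grab_frame(n)
    if fn: cv2.imwrite('pics/'+fn,f['pixels'])
    return f
def ray(f,u,v):
    K=f['mtx'];k=f['k1']
    d=np.array([(u-K[0,2])/K[0,0],(v-K[1,2])/K[1,1]]);s=d.copy()
    for _ in range(20): s=d/(1+k*(s@s))
    T=f['world_from_camera'];return T[:3,3],T[:3,:3]@np.array([s[0],-s[1],-1])
def onz(f,u,v,z):
    o,d=ray(f,u,v);return o+d*(z-o[2])/d[2]
def dep(f,u,v):
    o,d=ray(f,u,v);return o+d*f['z_map'][int(round(v)),int(round(u))]
def proj(f,p):
    T=f['world_from_camera'];c=T[:3,:3].T@(np.array(p)-T[:3,3]);s=np.array([c[0],-c[1]])/-c[2]
    s=s*(1+f['k1']*(s@s));K=f['mtx'];return s[0]*K[0,0]+K[0,2],s[1]*K[1,1]+K[1,2]
E
python3 - <<'E'
from h import *
np.set_printoptions(precision=4,suppress=True)
s=manip.get_state();print(s)
for n in ['scene','top','wrist']:
    f=grab(n,n+'0.png');print(n,f['mtx'],f['k1'],f['world_from_camera'])
E
```

```text
{'time_s': 0.0, 'joints': array([-1.287 ,  0.1264, -0.0406,  1.4054, -0.    ,  1.5708]), 'dq': array([-0.0003, -0.0003,  0.0004, -0.0009, -0.0003, -0.0004]), 'joint_efforts': array([ -0.0001, -43.5917,  35.2922,   0.0173,   0.0001,   0.    ]), 'ee_pos': array([ 0.1469, -0.5036,  0.2305]), 'ee_rot': array([-2.5126,  1.8843,  0.002 ]), 'contact_force': array([ 0.196 , -0.4052,  0.0569]), 'ft_torque': array([-0.0414,  0.0144, -0.0018]), 'opening': 0.08546804899994459}
scene [[485.9348   0.     319.2044]
 [  0.     485.9348 234.3783]
 [  0.       0.       1.    ]] -0.13576764330654542 [[ 0.8587  0.3091 -0.4088 -0.0974]
 [-0.5121  0.4841 -0.7096 -1.0553]
 [-0.0214  0.8186  0.5739  0.9556]
 [ 0.      0.      0.      1.    ]]
top [[619.4568   0.     320.9603]
 [  0.     619.4568 235.1706]
 [  0.       0.       1.    ]] -0.07334365431399029 [[ 0.0241  0.9801 -0.1972  0.2261]
 [-0.9997  0.0253  0.0035  0.0508]
 [ 0.0085  0.1971  0.9804  1.6735]
 [ 0.      0.      0.      1.    ]]
wrist [[366.4148   0.     323.0931]
 [  0.     366.4148 238.9132]
 [  0.       0.       1.    ]] -0.031942217296847784 [[ 0.2807  0.9076  0.3122  0.2284]
 [-0.9598  0.2657  0.0905 -0.4797]
 [-0.0008 -0.3251  0.9457  0.3736]
 [ 0.      0.      0.      1.    ]]
```

View pics/top0.png

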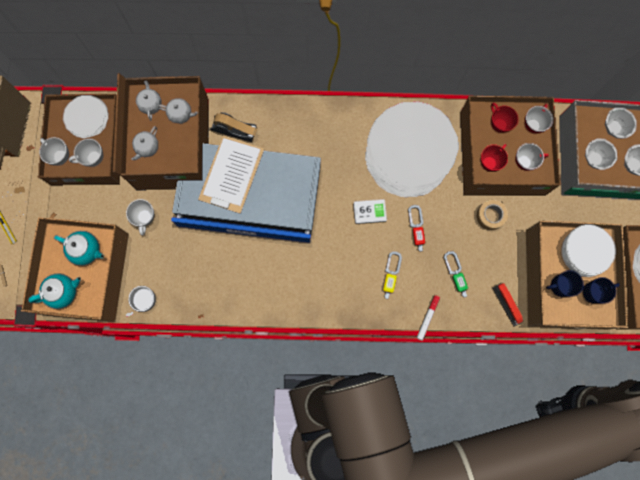

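View pics/scene0.png

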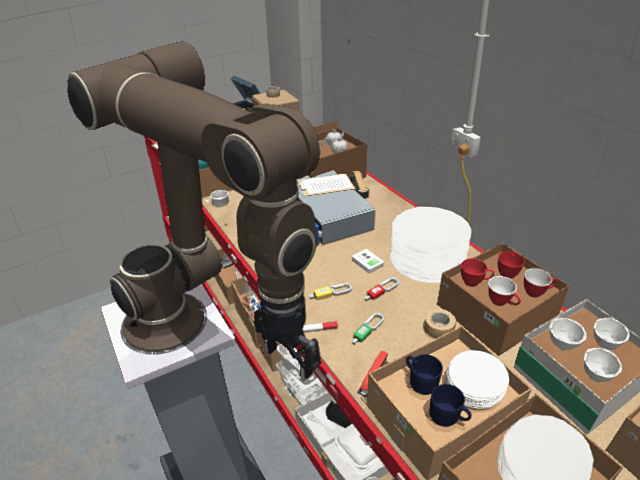

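View pics/wrist0.png

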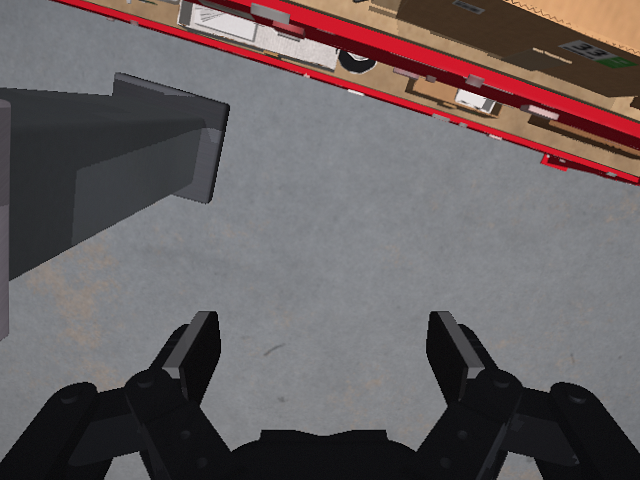

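The top view shows the unit at about (175–320, 145–240) with its blue front facing the robot. The keys are red (418,235), yellow (391,280) and green (459,280). Next I'll measure them.

Run:
```python
from h import *
np.set_printoptions(precision=4,suppress=True)
f=grab('top')
im=f['pixels']
a=cv2.resize(im[180:330,350:530],None,fx=4.4,fy=4,interpolation=cv2.INTER_CUBIC);cv2.imwrite('pics/a1.png',a)
b=cv2.resize(im[130:250,160:340],None,fx=4.4,fy=4.4,interpolation=cv2.INTER_CUBIC);cv2.imwrite('pics/b1.png',b)
hsv=cv2.cvtColor(im,cv2.COLOR_BGR2HSV)
m=cv2.inRange(hsv,(105,150,60),(125,255,255))
n,l,st,c=cv2.connectedComponentsWithStats(m)
for i in range(1,n):
    if st[i,4]>100:
        print(st[i],c[i]); pts=np.argwhere(l==i)[:,::-1].astype(np.float32)
        r=cv2.minAreaRect(pts);print(r,cv2.boxPoints(r))
```

```text
[172 218 138  21 813] [241.46   227.5609]
((240.569091796875, 227.44113159179688), (138.41868591308594, 6.133107662200928), 7.045768737792969) [[171.5062 221.9952]
 [172.2585 215.9084]
 [309.632  232.8871]
 [308.8796 238.9739]]
[558 276  11  19 111] [563.2342 284.4955]
((563.0, 285.0), (18.0, 10.0), 90.0) [[558. 276.]
 [568. 276.]
 [568. 294.]
 [558. 294.]]
```

View pics/a1.png

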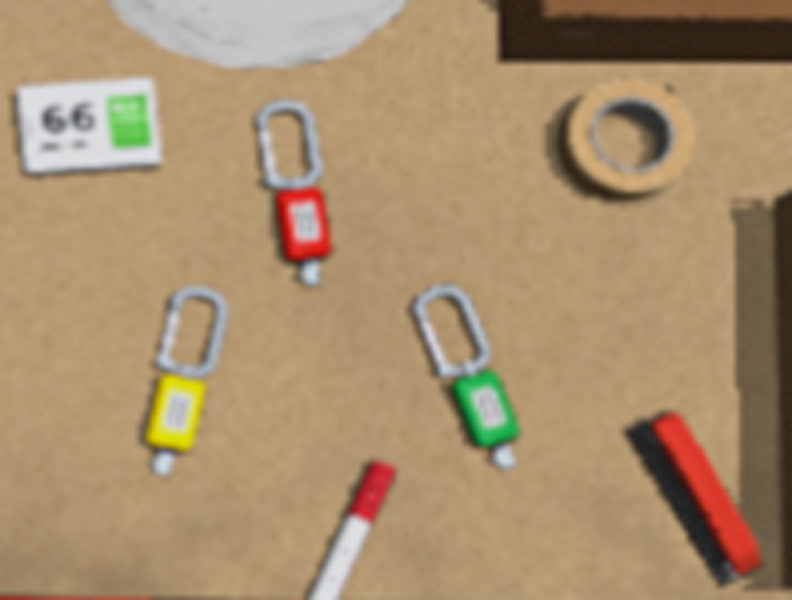

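View pics/b1.png

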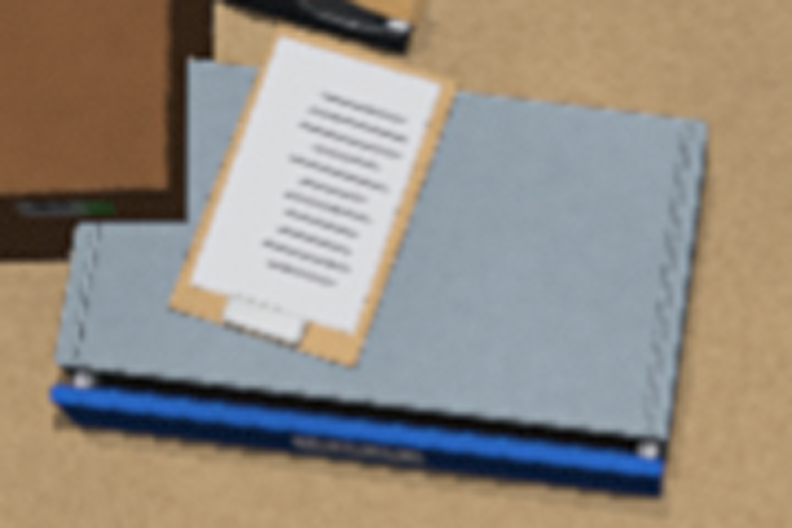

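```bash
cat >> h.py <<'E'
def front(f):
    """top edge centreline of blue front: returns mid, yaw of x axis"""
    hsv=cv2.cvtColor(f['pixels'],cv2.COLOR_BGR2HSV)
    m=cv2.inRange(hsv,(103,140,130),(122,255,255))
    n,l,st,c=cv2.connectedComponentsWithStats(m)
    i=1+np.argmax(st[1:,4]);P=np.array([onz(f,u,v,0.08)[:2] for v,u in np.argwhere(l==i)])
    c=P.mean(0);U=np.linalg.svd(P-c)[2] if False else np.linalg.eigh(np.cov((P-c).T))[1][:,1]
    if U[1]<0:U=-U
    t=(P-c)@U;n=np.array([U[1],-U[0]]);w=(P-c)@n
    mid=c+U*(t.min()+t.max())/2
    return mid,np.arctan2(-U[0],U[1]),t.max()-t.min(),w.std()*12**.5,st[i,4]
def keys(f,cols=('red','yellow','green'),amin=60):
    hsv=cv2.cvtColor(f['pixels'],cv2.COLOR_BGR2HSV);out={}
    rng={'red':[((0,170,90),(6,255,255)),((174,170,90),(180,255,255))],'yellow':[((24,170,90),(34,255,255))],'green':[((50,150,60),(75,255,255))]}
    for c in cols:
        m=sum(cv2.inRange(hsv,*r) for r in rng[c]);n,l,st,ce=cv2.connectedComponentsWithStats(m.astype(np.uint8))
        for i in range(1,n):
            if st[i,4]<amin: continue
            cs,_=cv2.findContours((l==i).astype(np.uint8),cv2.RETR_EXTERNAL,cv2.CHAIN_APPROX_NONE)
            cc=max(cs,key=len)[:,0]
            P=np.array([onz(f,u,v,0.02)[:2]*1000 for u,v in cc],np.float32)
            r=cv2.minAreaRect(P);w,h=r[1]
            out.setdefault(c,[]).append((ce[i].round(0),np.round(r[0],1),np.round(r[1],1),round(r[2] if w>h else r[2]+90,1)))
    return out
def pose():
    s=manip.get_state();M=R.from_rotvec(s['ee_rot']).as_matrix();return s,M
E
python3 - <<'E'
from h import *
np.set_printoptions(precision=4,suppress=True)
f=grab('top')
print(front(f), np.degrees(front(f)[1]))
for k,v in keys(f).items():
    for x in v: print(k,x)
s,M=pose();print(M)
E
```

```text
(array([0.5623, 0.2581]), np.float64(-0.09843558923441104), np.float64(0.3660718266400438), np.float64(0.010640503544118548), np.int32(549)) -5.639943817015155
red (array([29., 88.]), array([973.8, 904.3]), array([15.5, 87. ]), 93.0)
red (array([87., 88.]), array([974.6, 738.9]), array([184.9,  15.6]), 88.5)
red (array([336.,  93.]), array([975.5,  11.1]), array([ 13.5, 760.1]), 90.1)
red (array([564., 100.]), array([ 976.2, -651.2]), array([60. , 11.9]), 89.3)
red (array([621., 101.]), array([ 981.3, -812.6]), array([130.4,   6.5]), 87.0)
red (array([502., 118.]), array([ 919.4, -471.4]), array([75.8, 83.7]), 177.3)
red (array([492., 158.]), array([ 796.4, -437.6]), array([77. , 75.6]), 1.9)
red (array([418., 236.]), array([ 564.7, -221.5]), array([46.9, 29.6]), 7.7)
red (array([510., 303.]), array([ 386.6, -469.5]), array([113.6,  20.3]), 27.3)
red (array([434., 302.]), array([ 383.9, -262.5]), array([14. , 34.3]), 156.5)
red (array([267., 333.]), array([286. ,  41.6]), array([  43.4, 1725.8]), 90.0)
red (array([531., 335.]), array([ 301.8, -530.1]), array([ 14.3, 585.4]), 90.2)
yellow (array([389., 283.]), array([ 432.8, -142.5]), array([29. , 48.2]), 169.1)
green (array([459., 282.]), array([ 439.5, -332.9]), array([47.4, 28.1]), 19.9)
[[ 0.2799 -0.96   -0.0003]
 [-0.96   -0.2799  0.0008]
 [-0.0008  0.     -1.    ]]
```

Emit:
drive_tool:
  steps:
    - [[0, 0, 0], 10, 1]
    - [[0, 0, 0], 20, 1]
    - [[0, 0, 0], 22, 1]
    - [[0, 0, 0], 22, 1]
    - [[0, 0, 0], 22, 1]

```text
time_s: 0.88
ee_pos: [0.1469, -0.5038, 0.2309]
ee_rot: [-2.109, 2.328, 0.001]
contact_force: [-0.2, 0.3, 0.1]
opening: -0.0002
```

```bash
cat >> h.py <<'E'
MID=np.array([0.5623,0.2581]);YAW=-0.0984
DX=np.array([np.cos(YAW),np.sin(YAW)]);DY=np.array([-DX[1],DX[0]])
def to(p,yaw=None):
    """shift (cm, tool axes) and roll(deg) to reach tcp p, tool x-axis yaw (deg, mod 180)"""
    s,M=pose();d=M.T@(np.array(p)-s['ee_pos'])*100
    y0=np.degrees(np.arctan2(M[1,0],M[0,0]))
    r=None
    if yaw is not None: r=round(-((yaw-y0+90)%180-90),1)
    print('shift',d.round(2),'roll',r,'yaw0',round(y0,1),'q',s['joints'].round(2),'pos',s['ee_pos'].round(4),'F',s['contact_force'].round(1),'op',round(s['opening'],4),'t',round(s['time_s'],2))
E
python3 - <<'E'
from h import *
p=MID-DX*0.12
to([p[0],p[1],0.2],-95.6)
E
```

```text
shift [-79.9  -21.84   3.14] roll -0.0 yaw0 -95.6 q [-1.29  0.13 -0.04  1.41  0.    1.95] pos [ 0.1469 -0.5038  0.2309] F [-0.2  0.3  0.1] op -0.0002 t 0.88
```

Emit:
drive_tool:
  steps:
    - [[-5, -1.3, -1], -10, 1]
    - [[-10, -2.6, -1], -20, 1]
    - [[-16, -4, -1], -30, 1]
    - [[-22, -5.5, -1], -40, 1]
    - [[-28, -7, -1], -50, 1]

```text
time_s: 1.5
ee_pos: [0.2444, -0.2304, 0.2413]
ee_rot: [-2.899, 1.21, -0.001]
contact_force: [2.1, 0.3, 1.3]
opening: 0.0
```

Run:
```python
from h import *
p=MID-DX*0.12
to([p[0],p[1],0.2])
```

```text
shift [-21.61 -49.29   4.16] roll None yaw0 -45.3 q [-0.76 -0.23 -0.35  1.45  0.    1.61] pos [ 0.2444 -0.2304  0.2413] F [2.1 0.3 1.3] op 0.0 t 1.5
```

Emit:
drive_tool:
  steps:
    - [[-2.4, -5.5, 0], -10, 1]
    - [[-4.8, -11, 0], -20, 1]
    - [[-7.2, -16.5, 0], -30, 1]
    - [[-9.6, -22, 0], -40, 1]
    - [[-12, -27.5, 0], -50, 1]

```text
time_s: 2.12
ee_pos: [0.3558, 0.0505, 0.2418]
ee_rot: [-3.138, -0.14, -0.004]
contact_force: [1.6, -1.0, -0.5]
opening: -0.0002
```

Run:
```python
from h import *
p=MID-DX*0.12
to([p[0],p[1],0.2])
```

```text
shift [ 10.62 -21.08   4.21] roll None yaw0 5.1 q [ 0.14 -0.19 -0.32  1.44 -0.    1.62] pos [0.3558 0.0505 0.2418] F [ 1.6 -1.  -0.5] op -0.0002 t 2.12
```

Emit:
drive_tool:
  steps:
    - [[2.5, -5, 1], -10, 1]
    - [[5, -10, 2], -20, 1]
    - [[7.5, -15, 3], -30, 1]
    - [[10, -20, 4], -40, 1]
    - [[10.6, -21.1, 4.2], -50, 1]

```text
time_s: 2.75
ee_pos: [0.443, 0.2728, 0.1985]
ee_rot: [2.777, 1.467, 0.001]
contact_force: [0.6, -0.1, -0.2]
opening: 0.0
```

Run:
```python
from h import *
p=MID-DX*0.08
to([p[0],p[1],0.035],84.4)
```

```text
shift [ 1.67  3.65 16.35] roll -28.7 yaw0 55.7 q [ 0.55  0.12 -0.12  1.33 -0.    1.15] pos [0.443  0.2728 0.1985] F [ 0.6 -0.1 -0.2] op 0.0 t 2.75
```

Emit:
drive_tool:
  steps:
    - [[0, 0, 3], -10, 1]
    - [[0, 0, 7], -20, 1]
    - [[0, 0, 12], -28.7, 1]
    - [[1, 2, 16.3], -28.7, 1]
    - [[1.7, 3.6, 16.3], -28.7, 1]

```text
time_s: 3.38
ee_pos: [0.4807, 0.2652, 0.0326]
ee_rot: [-2.326, -2.111, 0.009]
contact_force: [-0.1, -0.4, -0.7]
opening: -0.0
```

Run:
```python
from h import *
p=MID-DX*0.017
to([p[0],p[1],0.035],84.4)
f=grab('scene','s1.png')
```

```text
shift [ 0.09  6.48 -0.27] roll 0.1 yaw0 84.5 q [ 0.5   0.25 -0.33  0.99 -0.    0.6 ] pos [0.4807 0.2652 0.0326] F [-0.1 -0.4 -0.7] op -0.0 t 3.38
```

View pics/s1.png

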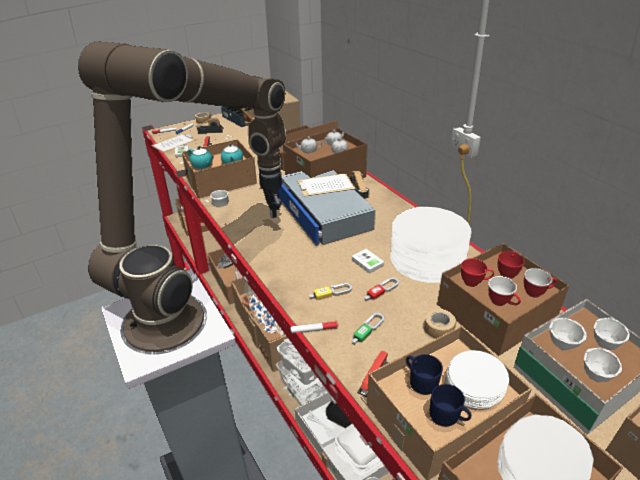

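Emit:
drive_tool:
  steps:
    - [[0.1, 3, -0.3], 0, 1]
    - [[0.1, 5.5, -0.3], 0, 1]
    - [[0.1, 6.5, -0.3], 0, 1]
    - [[0.1, 6.8, -0.3], 0, 1]
    - [[0.1, 7.1, -0.3], 0, 1]

```text
time_s: 4.05
ee_pos: [0.5552, 0.2607, 0.041]
ee_rot: [2.327, 2.11, 0.002]
contact_force: [-5.3, 0.7, 7.3]
opening: 0.0001
```

Emit:
drive_tool:
  steps:
    - [[0, 0, 0], 0, 1]
    - [[0, 0.1, 0], 0, 1]
    - [[0, 0.2, 0], 0, 1]
    - [[0, 0.2, 0], 0, 1]
    - [[0, 0.2, 0], 0, 1]

```text
time_s: 4.68
ee_pos: [0.5571, 0.2607, 0.0412]
ee_rot: [2.327, 2.11, 0.003]
contact_force: [-5.3, 0.5, 4.6]
opening: -0.0004
```

Emit:
drive_tool:
  steps:
    - [[0, 0.2, 0], 0, 1]
    - [[0, 0.4, 0], 0, 1]
    - [[0, 0.5, 0], 0, 1]
    - [[0, 0.5, 0], 0, 1]
    - [[0, 0.5, 0], 0, 1]

```text
time_s: 5.3
ee_pos: [0.5582, 0.2605, 0.0413]
ee_rot: [-2.322, -2.109, 0.004]
contact_force: [-18.6, 1.6, 13.3]
opening: -0.0005
```

Emit:
drive_tool:
  steps:
    - [[0, -5, 0], 0, 1]
    - [[0, -11, 0], 0, 1]
    - [[0, -13, -3], 0, 1]
    - [[0, -13, -8], 0, 1]
    - [[0, -13, -10], 0, 1]

```text
time_s: 5.92
ee_pos: [0.4311, 0.2736, 0.145]
ee_rot: [-2.323, -2.11, -0.004]
contact_force: [-0.2, 0.8, -0.9]
opening: -0.0002
```

Run:
```python
from h import *
f=grab('top','t2.png')
print(front(f)); s=front(f)[0]-MID
print('open',-s@DX, s@DY)
p=MID-DX*0.075+DX*.04
to([p[0],p[1],0.14],84.4)
```

```text
(array([0.48796697, 0.178018  ]), np.float64(-0.10294102660077069), np.float64(0.1932941477525356), np.float64(0.011812036674742572), np.int32(331))
open 0.06610609416952065 -0.08699718506014449
shift [-0.32  9.64  0.68] roll 0.1 yaw0 84.5 q [ 0.56  0.11 -0.24  1.21  0.    0.66] pos [0.4318 0.2739 0.1467] F [1.2 0.3 2.2] op -0.0001 t 5.97
```

View pics/t2.png

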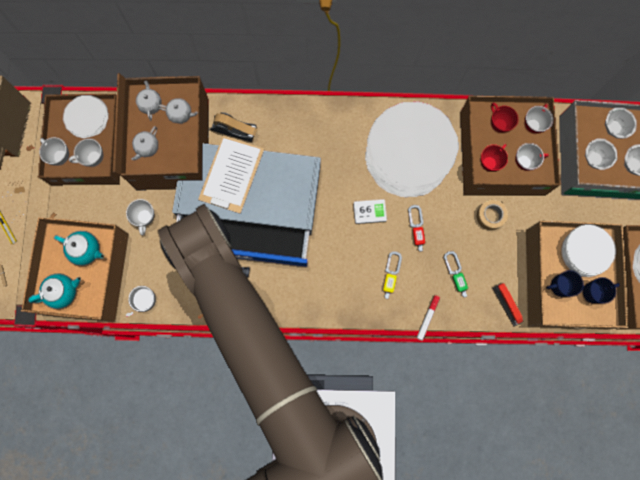

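Emit:
drive_tool:
  steps:
    - [[-0.3, 4, 0], 0, 1]
    - [[-0.3, 9.4, 0.3], 0, 1]
    - [[-0.3, 9.6, 0.7], 0, 1]
    - [[-0.3, 9.6, 4], 0, 1]
    - [[-0.3, 9.6, 8.5], 0, 1]

```text
time_s: 6.6
ee_pos: [0.528, 0.2623, 0.0611]
ee_rot: [-2.325, -2.111, -0.011]
contact_force: [0.1, 0.4, 0.4]
opening: -0.0003
```

Run:
```python
from h import *
p=MID-DX*0.165+DX*.02
to([p[0],p[1],0.058],84.4)
f=grab('scene','s3.png')
```

```text
shift [ -0.06 -11.04   0.27] roll 0.1 yaw0 84.5 q [ 0.46  0.29 -0.21  1.06  0.    0.56] pos [0.528  0.2623 0.0611] F [0.1 0.4 0.4] op -0.0003 t 6.6
```

View pics/s3.png

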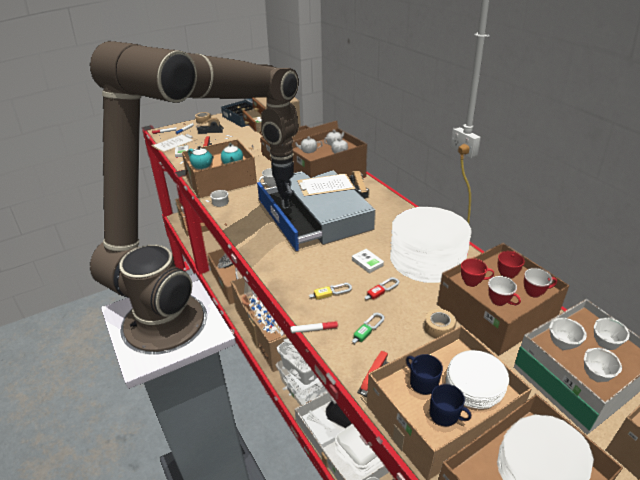

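Emit:
drive_tool:
  steps:
    - [[0, -2, 0.2], 0, 1]
    - [[0, -3.5, 0.2], 0, 1]
    - [[0, -5, 0.2], 0, 1]
    - [[0, -6.5, 0.2], 0, 1]
    - [[0, -8, 0.2], 0, 1]

```text
time_s: 7.28
ee_pos: [0.4441, 0.2685, 0.0531]
ee_rot: [-2.323, -2.109, 0.002]
contact_force: [2.4, 0.0, 0.3]
opening: -0.0002
```

Emit:
drive_tool:
  steps:
    - [[0, -1, 0], 0, 1]
    - [[0, -2, 0], 0, 1]
    - [[0, -2.7, 0], 0, 1]
    - [[0, -3.2, 0], 0, 1]
    - [[0, -3.6, 0], 0, 1]

```text
time_s: 7.9
ee_pos: [0.4183, 0.2712, 0.0539]
ee_rot: [2.319, 2.098, 0.017]
contact_force: [48.4, -7.8, -27.1]
opening: -0.0001
```

Emit:
drive_tool:
  steps:
    - [[0, 1, 0], 0, 1]
    - [[0, 1.5, -1], 0, 1]
    - [[0, 1.5, -5], 0, 1]
    - [[0, 1.5, -10], 0, 1]
    - [[0, 1.5, -15], 0, 1]

```text
time_s: 8.52
ee_pos: [0.4293, 0.2701, 0.2061]
ee_rot: [2.319, 2.099, 0.015]
contact_force: [0.9, 0.6, 0.7]
opening: 0.0002
```

Run:
```python
from h import *
f=grab('wrist','w4.png'); t=grab('top','t4.png')
print(front(t)); to([.4,-.1,.25],84)
for k,v in keys(t).items():
    for x in v:
        if 250<x[1][0]<700 and 20<x[2].max()<60: print(k,x)
```

```text
(array([0.38762636, 0.15185661]), np.float64(-0.10413161817985785), np.float64(0.12038334883100427), np.float64(0.011854399181844392), np.int32(211))
shift [-37.28   0.63  -4.09] roll 0.3 yaw0 84.3 q [ 0.57  0.08 -0.14  1.33 -0.01  0.67] pos [0.4317 0.2716 0.2105] F [-0.3  0.9  0.1] op -0.0001 t 8.62
red (array([418., 236.]), array([ 564.5, -221.5]), array([46.6, 29.6]), 7.7)
red (array([434., 302.]), array([ 384.1, -262.2]), array([14.3, 34. ]), 154.5)
yellow (array([389., 283.]), array([ 432.9, -142.4]), array([29.1, 48.5]), 167.9)
green (array([459., 282.]), array([ 439.5, -332.9]), array([47.5, 27.8]), 19.4)
```

View pics/w4.png

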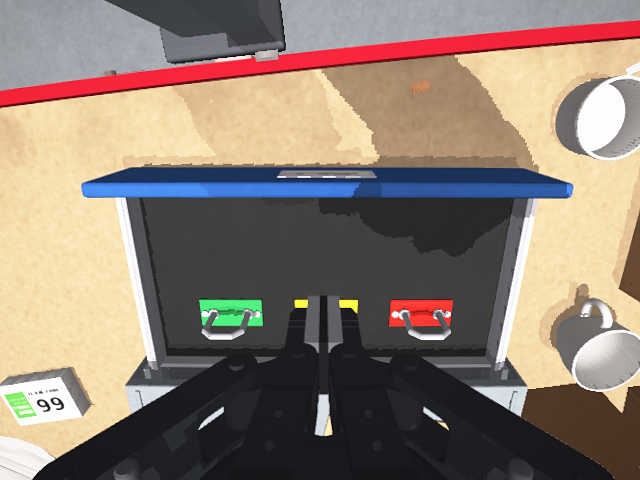

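Run:
```python
from h import *
np.set_printoptions(precision=4,suppress=True)
f=grab('wrist')
im=f['pixels'];cv2.imwrite('pics/w4z.png',cv2.resize(im[280:350,180:470],None,fx=2.7,fy=2.7,interpolation=cv2.INTER_CUBIC))
print('cam',f['world_from_camera'][:3,3])
for nm,u,v,z in [('lipL',573,184,.08),('lipR',82,184,.08),('rl',445,315,.027),('rr',399,315,.027),('gl',255,315,.027),('gr',208,315,.027)]:
    p=onz(f,u,v,z)[:2];d=p-MID; print(nm,p,'x',d@DX,'y',d@DY)
```

```text
cam [0.3453 0.2804 0.3515]
lipL [0.4207 0.4655] x -0.1613293321152476 y 0.1925225951980473
lipR [0.3837 0.0941] x -0.16166625805412319 y -0.1807892123214982
rl [0.5617 0.3866] x -0.013234631403648238 y 0.12784760637768905
rr [0.5567 0.3392] x -0.013563683590567902 y 0.08016158881842975
gl [0.5417 0.192 ] x -0.013987962248544669 y -0.06779922739623218
gr [0.537  0.1438] x -0.013930332213453436 y -0.11623548974766511
```

View pics/w4z.png

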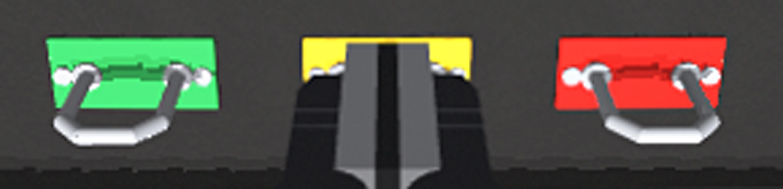

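Run:
```python
from h import *
np.set_printoptions(precision=4,suppress=True)
f=grab('wrist')
for nm,u,v,z in [('rl',434.8,307.3,.028),('rr',401.1,307.3,.028),('gl',245.9,307,.028),('gr',212.6,307,.028),('gplTL',180+47/2.7,280+39/2.7,.027),('gplTR',180+213/2.7,280+38/2.7,.027),('gplBR',180+218/2.7,280+108/2.7,.027),('rplTL',180+559/2.7,280+38/2.7,.027),('rplTR',180+726/2.7,280+38/2.7,.027),('rplBR',180+720/2.7,280+107/2.7,.027),
 ('gtopL',180+62/2.7,280+127/2.7,.069),('gtopR',180+192/2.7,280+126/2.7,.069)]:
    p=onz(f,u,v,z)[:2];d=p-MID; print(nm,p,'x',d@DX,'y',d@DY)
```

```text
rl [0.5475 0.3739] x -0.0260944781279991 y 0.11377613173042525
rr [0.544 0.34 ] x -0.026262673324819116 y 0.07965914819690122
gl [0.5281 0.1847] x -0.0268222554695837 y -0.07639770694298716
gr [0.5249 0.1512] x -0.02674916268080499 y -0.11001862759234717
gplTL [0.5099 0.1386] x -0.040456803439699054 y -0.1240417138024796
gplTR [0.5154 0.1998] x -0.040971162559908514 y -0.06259460513461831
gplBR [0.5452 0.1969] x -0.010988707228842614 y -0.06258513019019245
rplTL [0.528  0.3265] x -0.04081061134437061 y 0.0647362800297377
rplTR [0.5344 0.3881] x -0.040556399390944624 y 0.12663751709330215
rplBR [0.564  0.3865] x -0.010890757685051614 y 0.1279906809280625
gtopL [0.5214 0.1548] x -0.030535198451225824 y -0.10684366382701124
gtopR [0.5252 0.198 ] x -0.03106864132835053 y -0.06341310046269265
```

Run:
```python
from h import *
to([.4328,-.1425,.16],78.5)
```

```text
shift [-41.09   4.26   4.64] roll 5.8 yaw0 84.3 q [ 0.57  0.08 -0.14  1.33 -0.01  0.67] pos [0.4304 0.2706 0.2055] F [ 1.2 -1.5  1. ] op -0.0002 t 8.72
```

Emit:
drive_tool:
  steps:
    - [[-6, 0.6, 0], 1, -0.3]
    - [[-12, 1.2, 0], 2, -0.3]
    - [[-18, 1.8, 0], 3, -0.3]
    - [[-24, 2.4, 0], 4, -0.3]
    - [[-30, 3, 0], 5, -0.3]

```text
time_s: 9.35
ee_pos: [0.4289, -0.0322, 0.2047]
ee_rot: [2.41, 1.998, 0.018]
contact_force: [1.7, 0.6, -0.3]
opening: 0.0558
```

Emit:
drive_tool:
  steps:
    - [[-4, 0.5, 1], 0, -0.3]
    - [[-8, 0.8, 2], 0, -0.3]
    - [[-11, 1, 3], 0, -0.3]
    - [[-11, 1.1, 4.6], 0, -0.3]
    - [[-11, 1.1, 4.6], 0, -0.3]

```text
time_s: 9.98
ee_pos: [0.4185, -0.1414, 0.1565]
ee_rot: [2.414, 2.0, 0.015]
contact_force: [-0.8, -0.3, 0.4]
opening: 0.0556
```

Run:
```python
from h import *
to([.4328,-.1425,.16],78.5)
f=grab('wrist','w5.png'); t=grab('top')
print(front(t), -(front(t)[0]-MID)@DX)
for k,v in keys(t).items():
    for x in v:
        if 250<x[1][0]<700 and 20<x[2].max()<60: print(k,x)
for k,v in keys(f,amin=300).items():
    for x in v: print('w',k,x)
```

```text
shift [ 0.16  1.42 -0.33] roll 0.8 yaw0 79.3 q [-0.33 -0.03 -0.37  1.22  0.   -0.14] pos [ 0.4185 -0.1414  0.1565] F [-0.8 -0.3  0.4] op 0.0556 t 9.97
(array([0.39973793, 0.27449974]), np.float64(-0.09834056973316624), np.float64(0.36682121430603243), np.float64(0.012283713531503287), np.int32(666)) 0.16338682947486977
green (array([459., 282.]), array([ 440.1, -332.2]), array([49.4, 27.9]), 17.6)
w red (array([413.,  47.]), array([306.6, -58.7]), array([ 11.7, 317.2]), 90.1)
w red (array([ 83., 116.]), array([ 306.6, -300.9]), array([ 11.8, 135.6]), 90.1)
w red (array([166., 207.]), array([ 385.1, -259.5]), array([16.4, 41. ]), 157.1)
w red (array([270., 382.]), array([ 565.8, -220.4]), array([49.9, 29.1]), 8.1)
w yellow (array([324., 243.]), array([ 434.7, -141.5]), array([27.8, 47.5]), 168.5)
w green (array([110., 285.]), array([ 442. , -330.8]), array([48.8, 30.4]), 20.0)
```

View pics/w5.png

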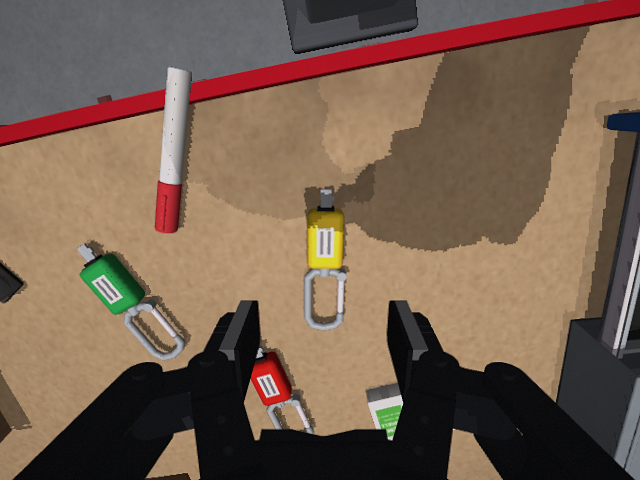

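Run:
```python
from h import *
to([.434,-.142,.004],78.5)
```

```text
shift [ 0.16  1.19 15.45] roll 0.9 yaw0 79.4 q [-0.33 -0.03 -0.36  1.22  0.   -0.14] pos [ 0.4197 -0.1414  0.1583] F [-1.   0.1 -0.7] op 0.0554 t 10.07
```

Emit:
drive_tool:
  steps:
    - [[0.2, 1.2, 4], 0.9, -0.3]
    - [[0.2, 1.2, 9], 0.9, -0.3]
    - [[0.2, 1.2, 12], 0.9, -0.3]
    - [[0.2, 1.2, 14], 0.9, -0.3]
    - [[0.2, 1.2, 15], 0.9, -0.3]

```text
time_s: 10.7
ee_pos: [0.434, -0.1406, 0.0079]
ee_rot: [2.425, 1.984, 0.017]
contact_force: [-0.4, 0.1, 0.2]
opening: 0.0553
```

Run:
```python
from h import *
to([.434,-.142,.003],78.5)
f=grab('wrist','w6.png')
to([.434,-.142,.003],78.5)
```

```text
shift [-0.13  0.02  0.49] roll 0.1 yaw0 78.6 q [-0.32  0.09 -0.59  0.88  0.   -0.12] pos [ 0.434  -0.1406  0.0079] F [-0.4  0.1  0.2] op 0.0553 t 10.7
shift [-0.12  0.05  0.42] roll 0.1 yaw0 78.6 q [-0.32  0.09 -0.59  0.88  0.   -0.12] pos [ 0.4337 -0.1407  0.0072] F [-1.1 -0.2 -1.5] op 0.0558 t 10.75
```

View pics/w6.png

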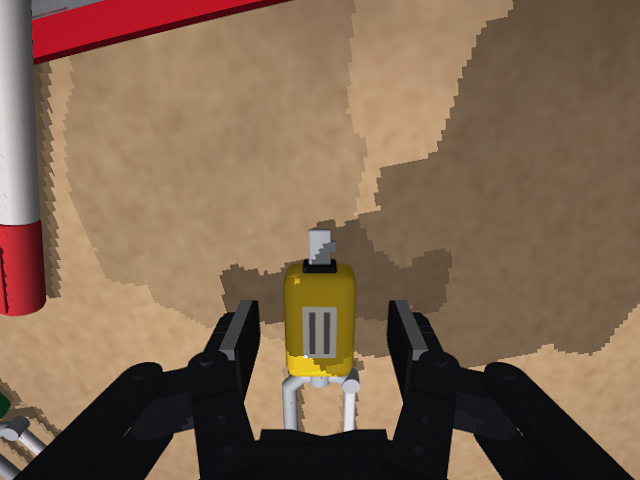

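Fingers straddle the yellow fob (centre ≈ (320,330)) evenly. Now I'll lower a touch, close and lift.

Emit:
drive_tool:
  steps:
    - [[-0.1, 0, 0.4], 0, -0.3]
    - [[-0.1, 0, 0.4], 0, 0.5]
    - [[-0.1, 0, 0.4], 0, 1]
    - [[-0.1, 0, 0.4], 0, 1]
    - [[-0.1, 0, 0.4], 0, 1]

```text
time_s: 11.38
ee_pos: [0.4342, -0.1419, 0.0041]
ee_rot: [2.425, 1.983, 0.018]
contact_force: [-0.3, 1.0, 6.7]
opening: 0.0287
```

Emit:
drive_tool:
  steps:
    - [[0, 0, 0], 0, 1]
    - [[0, 0, -2], 0, 1]
    - [[0, 0, -5], 0, 1]
    - [[0, 0, -9], 0, 1]
    - [[0, 0, -14], 0, 1]

```text
time_s: 12.0
ee_pos: [0.4312, -0.1417, 0.1445]
ee_rot: [2.426, 1.984, 0.016]
contact_force: [0.6, -0.7, -0.5]
opening: 0.0285
```

Run:
```python
from h import *
f=grab('wrist','w7.png')
p=MID+DX*(-.0265-.057)+DY*(-.0152-.028)
to([p[0],p[1],.16],84.4)
```

```text
shift [36.68 -3.25 -0.84] roll -5.9 yaw0 78.5 q [-0.32 -0.01 -0.36  1.2   0.   -0.12] pos [ 0.4341 -0.1427  0.1516] F [ 2.3 -1.3  4.8] op 0.0286 t 12.05
```

View pics/w7.png

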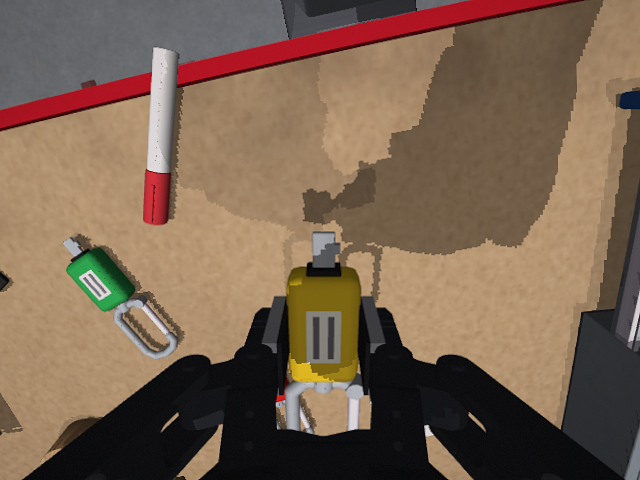

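Emit:
drive_tool:
  steps:
    - [[6, -0.5, -0.8], -1, 1]
    - [[12, -1, -0.8], -2, 1]
    - [[18, -1.6, -0.8], -3, 1]
    - [[24, -2.1, -0.8], -4, 1]
    - [[30, -2.6, -0.8], -5, 1]

```text
time_s: 12.68
ee_pos: [0.468, 0.1584, 0.1594]
ee_rot: [2.33, 2.082, 0.024]
contact_force: [1.0, 0.3, -0.9]
opening: 0.0288
```

Run:
```python
from h import *
p=MID+DX*(-.0265-.057)+DY*(-.0152-.028)
to([p[0],p[1],.16],84.4)
```

```text
shift [ 6.53 -0.03 -0.06] roll -0.8 yaw0 83.6 q [ 0.33  0.06 -0.27  1.22 -0.01  0.44] pos [0.468  0.1584 0.1594] F [ 1.   0.3 -0.9] op 0.0288 t 12.68
```

Emit:
drive_tool:
  steps:
    - [[3.5, 0, 0], -0.8, 1]
    - [[6, 0, 0], -0.8, 1]
    - [[6.5, 0, 0], -0.8, 1]
    - [[6.5, 0, 0], -0.8, 1]
    - [[6.5, 0, 0], -0.8, 1]

```text
time_s: 13.3
ee_pos: [0.4751, 0.2221, 0.1594]
ee_rot: [2.316, 2.097, 0.023]
contact_force: [-0.7, -0.1, -1.0]
opening: 0.0288
```

Run:
```python
from h import *
f=grab('wrist','w8.png')
p=MID+DX*(-.0265-.057)+DY*(-.0152-.028)
to([p[0],p[1],.043],84.4)
```

```text
shift [ 0.13 -0.3  11.64] roll -0.1 yaw0 84.3 q [ 0.44  0.12 -0.21  1.23 -0.01  0.54] pos [0.4752 0.2221 0.1595] F [-0.5  0.3 -1.5] op 0.0284 t 13.35
```

View pics/w8.png

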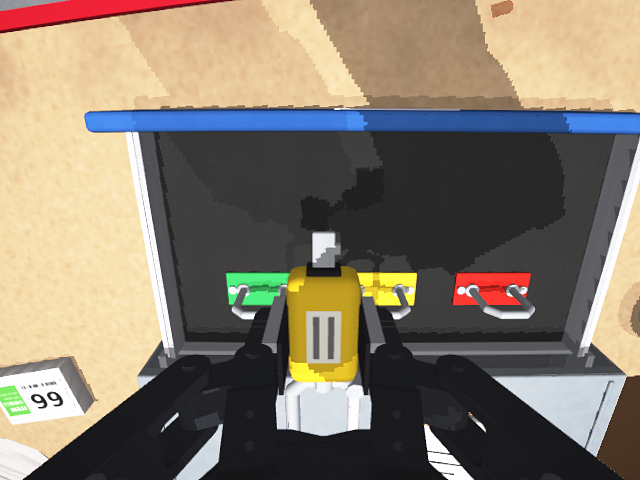

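Run:
```python
from h import *
f=grab('wrist');im=f['pixels'];cv2.imwrite('pics/w8z.png',cv2.resize(im[255:335,220:540],None,fx=2.5,fy=2.5,interpolation=cv2.INTER_CUBIC))
```

```text
(no output)
```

View pics/w8z.png

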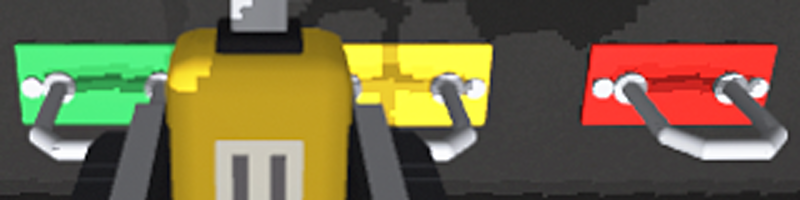

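Run:
```python
from h import *
f=grab('wrist')
for n,a,b in [('gr',58,88),('gl',158,88),('yl',448,88),('rr',631,88),('rl',734,88)]:
    d=onz(f,220+a/2.5,255+b/2.5,.028)[:2]-MID;print(n,'x',round(d@DX,4),'y',round(d@DY,4))
# plate corners
for n,a,b in [('gTL',15,44),('rTR',778,45),('rBL',584,123),('yTR',493,45),('yBR',486,123)]:
    d=onz(f,220+a/2.5,255+b/2.5,.027)[:2]-MID;print(n,'x',round(d@DX,4),'y',round(d@DY,4))
```

```text
gr x -0.0226 y -0.1108
gl x -0.0227 y -0.0772
yl x -0.0226 y 0.0201
rr x -0.0224 y 0.0821
rl x -0.0222 y 0.1173
gTL x -0.0384 y -0.124
rTR x -0.0378 y 0.1299
rBL x -0.0084 y 0.0682
yTR x -0.0381 y 0.0341
yBR x -0.0085 y 0.0344
```

```bash
cat >> h.py <<'E'
LX=-.0253
LEG={'red':.0803,'yellow':-.0147,'green':-.1102}
def clip(c,fx,fy,z,dyaw=0):
    """tcp target with right leg of eye c at fob coords (fx,fy) in m; dyaw deg extra"""
    a=YAW+np.radians(dyaw);ex=np.array([np.cos(a),np.sin(a)]);ey=np.array([-ex[1],ex[0]])
    p=MID+DX*LX+DY*LEG[c]-ex*fx-ey*fy
    to([p[0],p[1],z],np.degrees(a)+90)
E
python3 -c "
from h import *
clip('yellow',.057,.028,.04)"
```

```text
shift [ 0.16 -0.19 11.96] roll -0.1 yaw0 84.3 q [ 0.44  0.12 -0.21  1.23 -0.01  0.54] pos [0.4753 0.2222 0.1596] F [-1.2  0.6 -1.2] op 0.0285 t 13.45
```

Emit:
drive_tool:
  steps:
    - [[0.2, -0.2, 3], 0, 1]
    - [[0.2, -0.2, 6], 0, 1]
    - [[0.2, -0.2, 9], 0, 1]
    - [[0.2, -0.2, 11], 0, 1]
    - [[0.2, -0.2, 11.8], 0, 1]

```text
time_s: 14.08
ee_pos: [0.4755, 0.2234, 0.0405]
ee_rot: [2.317, 2.096, 0.021]
contact_force: [-0.1, -0.1, -0.0]
opening: 0.0286
```

Run:
```python
from h import *
f=grab('wrist','w9.png');grab('scene','s9.png')
clip('yellow',.057,.003,.04)
```

```text
shift [2.51 0.03 0.11] roll -0.1 yaw0 84.3 q [ 0.45  0.18 -0.4   0.97 -0.01  0.55] pos [0.4758 0.2236 0.0412] F [ 0.5 -0.1 -1. ] op 0.0284 t 14.18
```

View pics/w9.png

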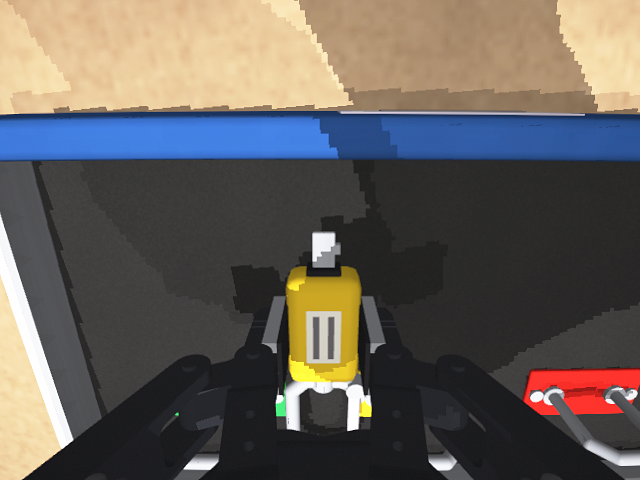

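Emit:
drive_tool:
  steps:
    - [[0.6, 0, 0], 0, 1]
    - [[1.2, 0, 0], 0, 1]
    - [[1.8, 0, 0], 0, 1]
    - [[2.4, 0, 0], 0, 1]
    - [[2.7, 0, 0], 0, 1]

```text
time_s: 14.8
ee_pos: [0.4784, 0.251, 0.0411]
ee_rot: [2.317, 2.097, 0.022]
contact_force: [-0.8, -1.1, -0.6]
opening: 0.0285
```

Run:
```python
from h import *
clip('yellow',.057,.003,.04);s,M=pose();print(M.T@s['contact_force'])
f=grab('wrist','w10.png')
clip('yellow',.078,.000,.04);s,M=pose();print(M.T@s['contact_force'])
```

```text
shift [-0.24  0.04  0.11] roll -0.1 yaw0 84.3 q [ 0.49  0.21 -0.37  0.98 -0.01  0.59] pos [0.4784 0.251  0.0411] F [-0.8 -1.1 -0.6] op 0.0285 t 14.8
[-1.18277672 -0.71645965  0.53737575]
shift [ 0.04 -2.06  0.06] roll -0.1 yaw0 84.3 q [ 0.49  0.21 -0.37  0.98 -0.01  0.59] pos [0.4785 0.2512 0.0411] F [-0.5 -1.3 -1. ] op 0.0288 t 14.85
[-1.33658834 -0.35450951  0.97787362]
```

View pics/w10.png

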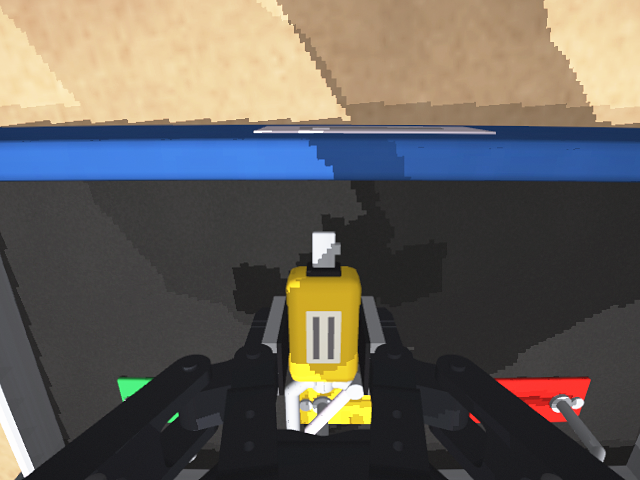

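Emit:
drive_tool:
  steps:
    - [[0, -0.5, 0], 0, 1]
    - [[0, -1, 0], 0, 1]
    - [[0, -1.5, 0], 0, 1]
    - [[0, -1.9, 0], 0, 1]
    - [[0, -2.1, 0], 0, 1]

```text
time_s: 15.48
ee_pos: [0.4577, 0.2534, 0.0409]
ee_rot: [2.316, 2.097, 0.023]
contact_force: [3.0, -0.9, -0.9]
opening: 0.0286
```

Run:
```python
from h import *
f=grab('wrist','w11.png')
clip('yellow',.078,.000,.033);s,M=pose();print(M.T@s['contact_force'])
```

```text
shift [0.03 0.04 0.78] roll -0.0 yaw0 84.3 q [ 0.51  0.18 -0.4   0.97 -0.01  0.61] pos [0.4575 0.2534 0.0408] F [ 2.5  0.3 -1.4] op 0.0288 t 15.53
[0.51019929 2.41691463 1.46722373]
```

View pics/w11.png

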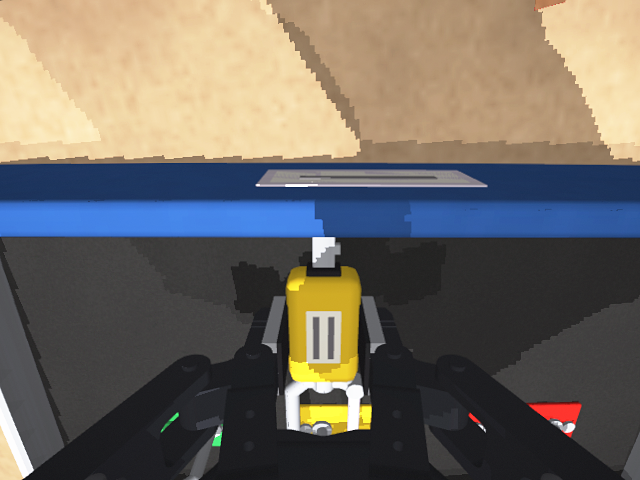

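Emit:
drive_tool:
  steps:
    - [[0, 0.2, 0.4], 0, 1]
    - [[0, 0.2, 0.8], 0, 1]
    - [[0, 0.2, 0.8], 0, 1]
    - [[0, 0.2, 0.8], 0, 0.1]
    - [[0, 0.2, 0.8], 0, 0]

```text
time_s: 16.15
ee_pos: [0.4598, 0.2533, 0.0331]
ee_rot: [2.316, 2.097, 0.024]
contact_force: [-0.7, 0.5, 0.7]
opening: 0.0424
```

Emit:
drive_tool:
  steps:
    - [[0, 0, 0], 0, -0.1]
    - [[0, 0, -1], 0, -0.1]
    - [[0, 0, -4], 0, -0.1]
    - [[0, 0, -9], 0, -0.1]
    - [[0, 0, -15], 0, -0.1]

```text
time_s: 16.77
ee_pos: [0.4558, 0.2533, 0.1846]
ee_rot: [2.317, 2.098, 0.022]
contact_force: [1.3, 0.4, 0.7]
opening: 0.047
```

Run:
```python
from h import *
f=grab('wrist','w12.png');t=grab('top')
to([.45,-.2,.2],70)
for k,v in keys(t).items():
    for x in v:
        if 250<x[1][0]<700 and 20<x[2].max()<60: print(k,x)
```

```text
shift [-45.38   3.63  -1.1 ] roll 14.3 yaw0 84.3 q [ 0.51  0.1  -0.15  1.28 -0.01  0.61] pos [0.4592 0.2552 0.1909] F [0.1 0.3 0.1] op 0.0471 t 16.88
red (array([418., 236.]), array([ 564.7, -221.5]), array([46.9, 29.6]), 7.7)
red (array([434., 302.]), array([ 384. , -262.5]), array([14. , 34.1]), 156.5)
green (array([459., 282.]), array([ 439.6, -333.1]), array([47.1, 28.2]), 21.2)
```

View pics/w12.png

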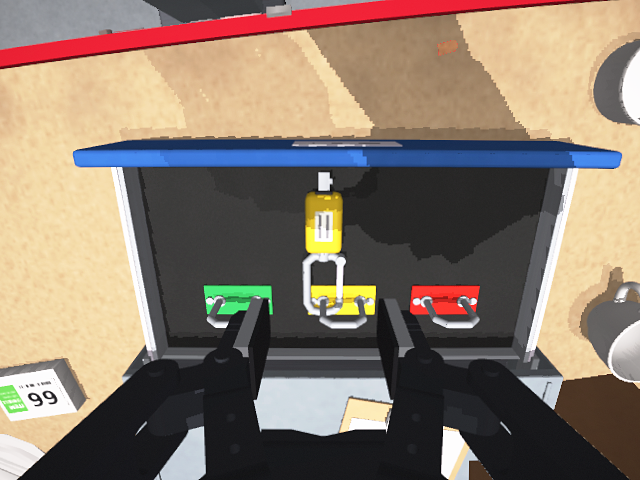

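Yellow is clipped: the loop (325,285) goes round the right leg of the yellow eye and the gate looks shut. Red is next.

Run:
```python
from h import *
to([.55,-.221,.19],98)
```

```text
shift [-46.49  13.75   0.21] roll -13.7 yaw0 84.3 q [ 0.51  0.1  -0.15  1.28 -0.01  0.61] pos [0.4592 0.2552 0.1909] F [0.1 0.3 0.1] op 0.0471 t 16.88
```

Emit:
drive_tool:
  steps:
    - [[-6, 1.5, 0], -2, -0.3]
    - [[-12, 3.5, 0], -5, -0.3]
    - [[-18, 5.3, 0], -8, -0.3]
    - [[-24, 7.1, 0], -11, -0.3]
    - [[-30, 8.9, 0], -13.7, -0.3]

```text
time_s: 17.5
ee_pos: [0.5179, -0.053, 0.1923]
ee_rot: [2.043, 2.355, 0.039]
contact_force: [0.7, 0.9, -0.2]
opening: 0.0555
```

Run:
```python
from h import *
to([.55,-.221,.17],98)
```

```text
shift [-17.08   0.73   2.28] roll 0.1 yaw0 98.1 q [-0.11  0.09 -0.16  1.28  0.01 -0.25] pos [ 0.5179 -0.053   0.1923] F [ 0.7  0.9 -0.2] op 0.0555 t 17.5
```

Emit:
drive_tool:
  steps:
    - [[-6, 0.2, 0], 0, -0.3]
    - [[-12, 0.5, 1], 0, -0.3]
    - [[-17, 0.7, 2], 0, -0.3]
    - [[-17.1, 0.7, 2.2], 0, -0.3]
    - [[-17.1, 0.7, 2.2], 0, -0.3]

```text
time_s: 18.12
ee_pos: [0.5494, -0.2209, 0.1707]
ee_rot: [2.044, 2.356, 0.039]
contact_force: [-0.4, 0.7, 0.2]
opening: 0.0555
```

Run:
```python
from h import *
f=grab('wrist','w13.png')
for k,v in keys(f,amin=300).items():
    for x in v: print('w',k,x)
to([.565,-.221,.006],98)
```

```text
w red (array([18.,  9.]), array([ 431.8, -455.1]), array([13.3, 24.2]), 96.1)
w red (array([319., 230.]), array([ 567.2, -221.9]), array([47.6, 28.3]), 8.2)
w green (array([191.,  50.]), array([ 443.7, -332.1]), array([48.8, 28.7]), 19.6)
shift [-0.27  0.96 16.55] roll 0.2 yaw0 98.2 q [-0.39  0.23 -0.04  1.27  0.02 -0.53] pos [ 0.5495 -0.2204  0.1711] F [0.6 0.4 0.1] op 0.0554 t 18.18
```

View pics/w13.png

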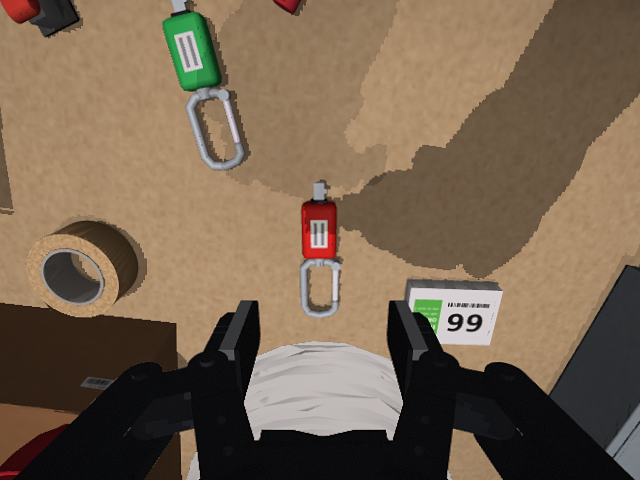

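Emit:
drive_tool:
  steps:
    - [[-0.2, 1.0, 4], 0.2, -0.3]
    - [[-0.2, 1.0, 9], 0.2, -0.3]
    - [[-0.3, 1.0, 12.5], 0.2, -0.3]
    - [[-0.3, 1.0, 15], 0.2, -0.3]
    - [[-0.3, 1.0, 16.2], 0.2, -0.3]

```text
time_s: 18.8
ee_pos: [0.5649, -0.2195, 0.0088]
ee_rot: [2.045, 2.356, 0.039]
contact_force: [-0.4, -0.1, 0.2]
opening: 0.0556
```

Run:
```python
from h import *
f=grab('wrist','w14.png')
to([.566,-.2215,.003],98)
s,M=pose();print(M[:,2])
```

```text
shift [-0.21  0.09  0.49] roll 0.1 yaw0 98.1 q [-0.38  0.34 -0.27  0.93  0.02 -0.52] pos [ 0.5646 -0.2196  0.0079] F [-0.4  0.2 -1.6] op 0.0552 t 18.85
[ 0.03173437  0.00486351 -0.99948451]
```

View pics/w14.png

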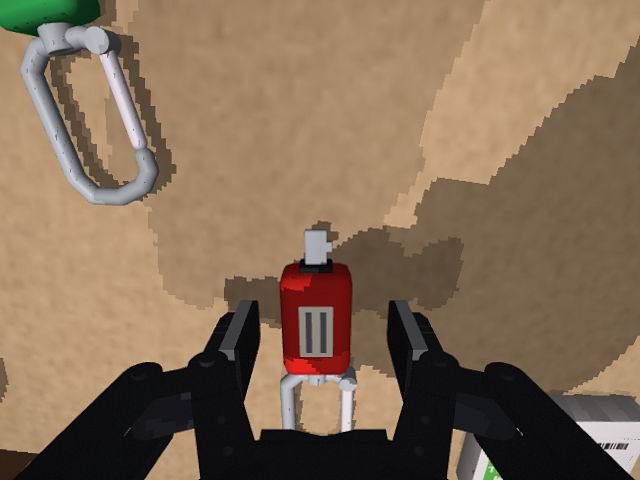

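Emit:
drive_tool:
  steps:
    - [[-0.3, 0.1, 0.5], 0, -0.3]
    - [[-0.3, 0.1, 0.5], 0, 0.5]
    - [[-0.3, 0.1, 0.5], 0, 1]
    - [[-0.3, 0.1, 0.5], 0, 1]
    - [[-0.3, 0.1, 0.5], 0, 1]

```text
time_s: 19.48
ee_pos: [0.5669, -0.2227, 0.0041]
ee_rot: [2.045, 2.355, 0.039]
contact_force: [-0.9, 0.9, 7.0]
opening: 0.0283
```

Emit:
drive_tool:
  steps:
    - [[0, 0, 0], 0, 1]
    - [[0, 0, -2], 0, 1]
    - [[0, 0, -5], 0, 1]
    - [[0, 0, -9], 0, 1]
    - [[0, 0, -14], 0, 1]

```text
time_s: 20.1
ee_pos: [0.5612, -0.223, 0.1439]
ee_rot: [2.047, 2.357, 0.038]
contact_force: [0.3, 0.8, -0.6]
opening: 0.0285
```

Run:
```python
from h import *
f=grab('wrist','w15.png')
clip('red',.057,.028,.16)
```

```text
shift [54.8  -0.13 -1.04] roll 13.7 yaw0 98.0 q [-0.39  0.26 -0.05  1.22  0.02 -0.53] pos [ 0.5639 -0.2242  0.1521] F [ 1.4 -0.4  5.2] op 0.0288 t 20.15
```

View pics/w15.png

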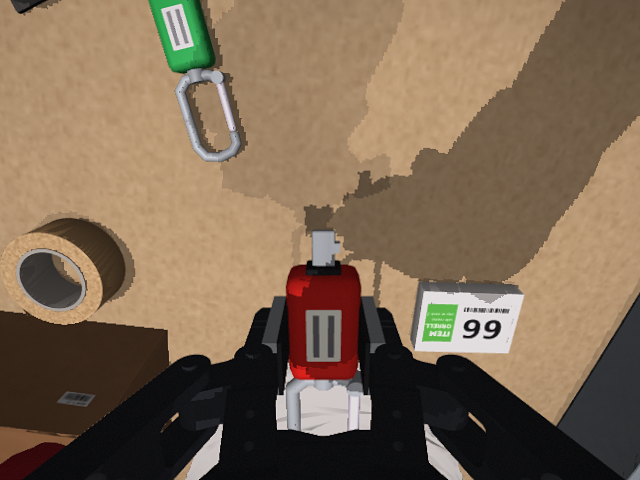

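Emit:
drive_tool:
  steps:
    - [[6, -1, -1], 2, 1]
    - [[12, -1.5, -1], 5, 1]
    - [[18, -1.5, -1], 8, 1]
    - [[24, -1.5, -1], 11, 1]
    - [[30, -1.5, -1], 13.7, 1]

```text
time_s: 20.78
ee_pos: [0.506, 0.0724, 0.1599]
ee_rot: [2.311, 2.089, 0.048]
contact_force: [0.6, -0.4, -0.9]
opening: 0.0287
```

Run:
```python
from h import *
clip('red',.057,.028,.16)
```

```text
shift [24.25 -4.51 -0.06] roll -0.1 yaw0 84.2 q [ 0.14  0.08 -0.25  1.2  -0.    0.25] pos [0.506  0.0724 0.1599] F [ 0.6 -0.4 -0.9] op 0.0287 t 20.77
```

Emit:
drive_tool:
  steps:
    - [[6, -1.1, 0], 0, 1]
    - [[12, -2.2, 0], 0, 1]
    - [[18, -3.5, 0], 0, 1]
    - [[24, -4.5, 0], 0, 1]
    - [[24.2, -4.5, 0], 0, 1]

```text
time_s: 21.4
ee_pos: [0.4846, 0.3214, 0.1583]
ee_rot: [2.306, 2.095, 0.048]
contact_force: [-0.0, -0.9, -1.2]
opening: 0.0287
```

Run:
```python
from h import *
f=grab('wrist','w16.png')
clip('red',.057,.028,.04)
s,M=pose();print(M[:,2])
```

```text
shift [-0.19 -0.38 11.83] roll 0.1 yaw0 84.4 q [ 0.59  0.21 -0.1   1.23 -0.02  0.69] pos [0.4848 0.3197 0.1584] F [-0.1 -0.5 -1.5] op 0.0284 t 21.45
[ 3.98104806e-02  6.77877371e-04 -9.99207019e-01]
```

View pics/w16.png

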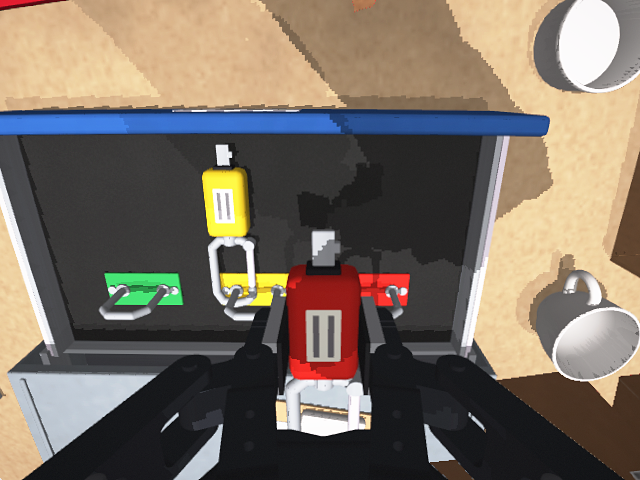

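Emit:
drive_tool:
  steps:
    - [[-0.2, -0.4, 3], 0, 1]
    - [[-0.2, -0.4, 6], 0, 1]
    - [[-0.2, -0.4, 9], 0, 1]
    - [[-0.2, -0.4, 11], 0, 1]
    - [[-0.2, -0.4, 11.7], 0, 1]

```text
time_s: 22.08
ee_pos: [0.4847, 0.3162, 0.0398]
ee_rot: [2.309, 2.091, 0.042]
contact_force: [0.0, 0.2, -0.8]
opening: 0.0285
```

Run:
```python
from h import *
f=grab('wrist','w17.png')
clip('red',.057,.001,.04)
```

```text
shift [ 2.88  0.06 -0.02] roll -0.0 yaw0 84.3 q [ 0.59  0.27 -0.29  0.98 -0.02  0.69] pos [0.4848 0.3165 0.0397] F [-0.7  0.9 -1.6] op 0.0284 t 22.12
```

View pics/w17.png

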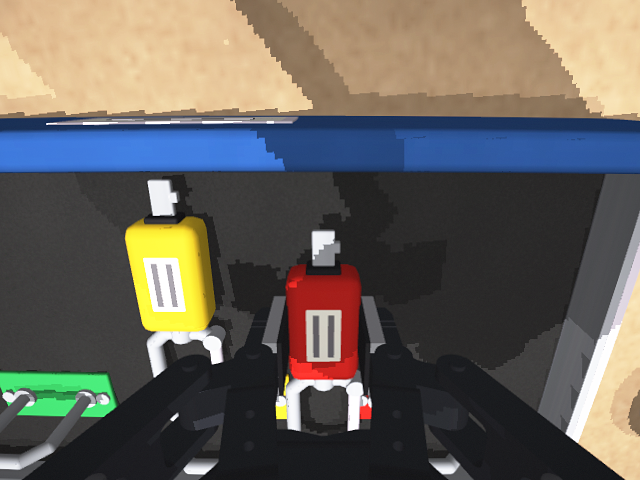

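Emit:
drive_tool:
  steps:
    - [[0.7, 0, 0], 0, 1]
    - [[1.4, 0, 0], 0, 1]
    - [[2.1, 0, 0], 0, 1]
    - [[2.6, 0, 0], 0, 1]
    - [[2.9, 0, 0], 0, 1]

```text
time_s: 22.75
ee_pos: [0.4875, 0.3458, 0.0398]
ee_rot: [2.308, 2.092, 0.042]
contact_force: [-0.4, -1.9, 0.1]
opening: 0.0282
```

Run:
```python
from h import *
f=grab('wrist','w18.png')
clip('red',.078,.000,.04);s,M=pose();print(M.T@s['contact_force'])
```

```text
shift [ 0.02 -2.03 -0.1 ] roll 0.0 yaw0 84.4 q [ 0.63  0.3  -0.25  0.99 -0.02  0.73] pos [0.4876 0.346  0.0398] F [-0.7 -1.  -0.9] op 0.0286 t 22.8
[-1.0375528  -0.59079549  0.89366893]
```

View pics/w18.png

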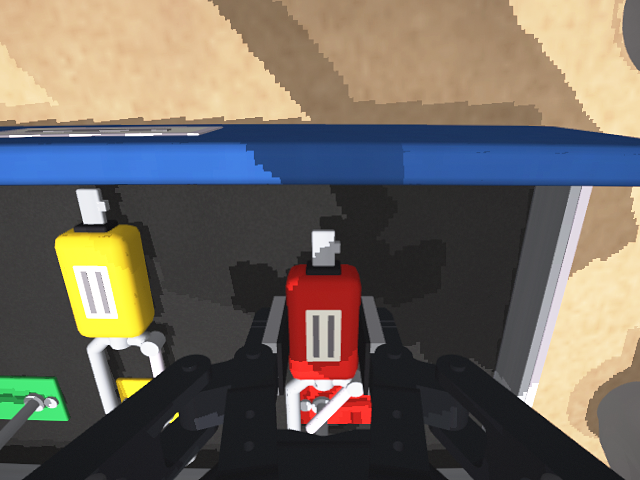

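Gate pressed in (bar slanting from (355,385) to (312,430)) with the leg inside. Next I'll draw back.

Emit:
drive_tool:
  steps:
    - [[0, -0.5, 0], 0, 1]
    - [[0, -1, 0], 0, 1]
    - [[0, -1.5, 0], 0, 1]
    - [[0, -1.9, 0], 0, 1]
    - [[0, -2.1, 0], 0, 1]

```text
time_s: 23.42
ee_pos: [0.4668, 0.3482, 0.0393]
ee_rot: [2.308, 2.092, 0.044]
contact_force: [2.2, 0.0, -1.1]
opening: 0.0287
```

Run:
```python
from h import *
f=grab('wrist','w19.png')
clip('red',.078,.000,.033);s,M=pose();print(M.T@s['contact_force'])
```

```text
shift [-0.    0.06  0.63] roll 0.0 yaw0 84.4 q [ 0.65  0.27 -0.29  0.98 -0.02  0.75] pos [0.4666 0.3482 0.0393] F [ 1.7 -0.  -0.3] op 0.0282 t 23.48
[0.12213011 1.65955715 0.35376168]
```

View pics/w19.png

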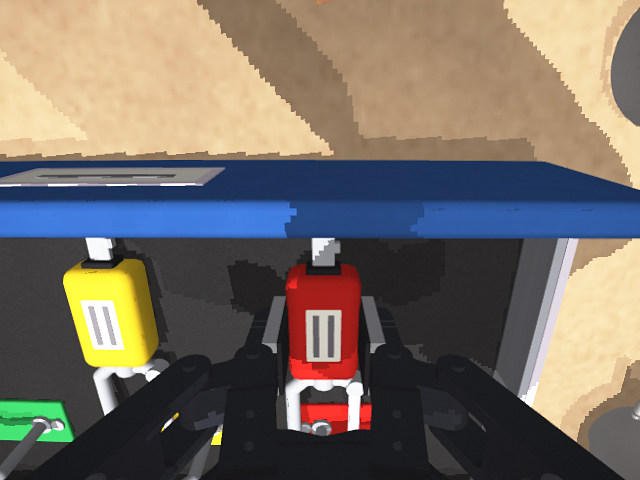

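Emit:
drive_tool:
  steps:
    - [[0, 0.2, 0.3], 0, 1]
    - [[0, 0.2, 0.6], 0, 1]
    - [[0, 0.2, 0.7], 0, 1]
    - [[0, 0.2, 0.7], 0, 0.1]
    - [[0, 0.2, 0.7], 0, 0]

```text
time_s: 24.1
ee_pos: [0.4689, 0.3481, 0.0325]
ee_rot: [2.308, 2.092, 0.044]
contact_force: [0.6, 0.2, -0.6]
opening: 0.0431
```

Emit:
drive_tool:
  steps:
    - [[0, 0, 0], 0, -0.1]
    - [[0, 0, -1], 0, -0.1]
    - [[0, 0, -4], 0, -0.1]
    - [[0, 0, -9], 0, -0.1]
    - [[0, 0, -15], 0, -0.1]

```text
time_s: 24.72
ee_pos: [0.4626, 0.3477, 0.1839]
ee_rot: [2.308, 2.092, 0.042]
contact_force: [0.9, 1.2, 0.3]
opening: 0.0472
```

Run:
```python
from h import *
f=grab('wrist','w20.png');t=grab('top')
to([.43,-.333,.19],110)
for k,v in keys(t).items():
    for x in v:
        if 250<x[1][0]<700 and 20<x[2].max()<60: print(k,x)
```

```text
shift [-68.33   3.15  -0.58] roll -25.6 yaw0 84.4 q [ 0.66  0.2  -0.04  1.29 -0.02  0.75] pos [0.4656 0.3501 0.1908] F [0.3 0.2 0.8] op 0.0469 t 24.82
red (array([434., 302.]), array([ 384. , -262.6]), array([13.9, 34.2]), 157.9)
yellow (array([242., 270.]), array([459.2, 255.1]), array([33.4, 49.8]), 173.5)
green (array([459., 282.]), array([ 439.5, -332.9]), array([47.4, 28.1]), 19.9)
```

View pics/w20.png

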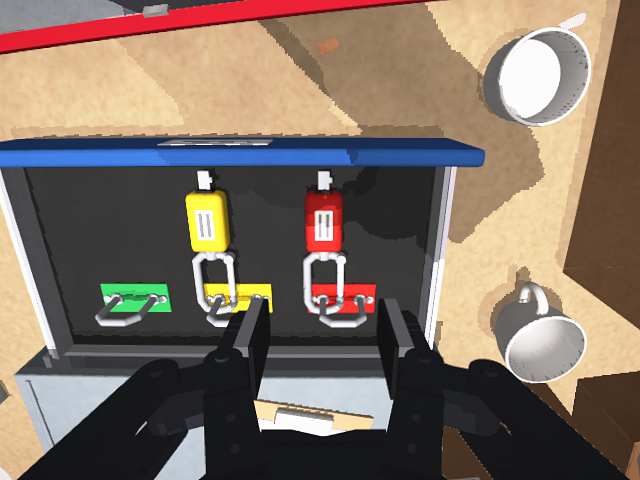

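Red and yellow both hang on their right legs. Green is next.

Emit:
drive_tool:
  steps:
    - [[-6, 0.3, 0], -5, -0.3]
    - [[-12, 0.6, 0], -10, -0.3]
    - [[-18, 0.9, 0], -15, -0.3]
    - [[-24, 1.2, 0], -20, -0.3]
    - [[-30, 1.5, 0], -25.6, -0.3]

```text
time_s: 25.45
ee_pos: [0.4508, 0.0484, 0.1885]
ee_rot: [1.777, 2.546, 0.053]
contact_force: [1.6, -1.0, 0.8]
opening: 0.0554
```

Run:
```python
from h import *
to([.43,-.333,.18],110)
```

```text
shift [-35.07 -15.15   0.47] roll 0.2 yaw0 110.2 q [ 0.11 -0.05 -0.32  1.25  0.   -0.25] pos [0.4508 0.0484 0.1885] F [ 1.6 -1.   0.8] op 0.0554 t 25.45
```

Emit:
drive_tool:
  steps:
    - [[-5.7, -2.4, 0], 0, -0.3]
    - [[-11.4, -4.8, 0], 0, -0.3]
    - [[-17, -7.3, 0], 0, -0.3]
    - [[-22.6, -9.7, 0], 0, -0.3]
    - [[-28, -12.1, 0], 0, -0.3]

```text
time_s: 26.08
ee_pos: [0.4336, -0.2583, 0.1861]
ee_rot: [1.776, 2.545, 0.054]
contact_force: [0.5, -0.2, -0.1]
opening: 0.0554
```

Emit:
drive_tool:
  steps:
    - [[-4, -1.7, 0], 0, -0.3]
    - [[-7, -3, 0.5], 0, -0.3]
    - [[-7, -3, 0.5], 0, -0.3]
    - [[-7, -3, 0.5], 0, -0.3]
    - [[-7, -3, 0.5], 0, -0.3]

```text
time_s: 26.7
ee_pos: [0.43, -0.3334, 0.1809]
ee_rot: [1.774, 2.545, 0.054]
contact_force: [0.1, 1.2, -0.3]
opening: 0.0549
```

Run:
```python
from h import *
f=grab('wrist','w21.png')
for k,v in keys(f,('green',),amin=300).items():
    for x in v: print('w',k,x)
to([.441,-.333,.006],110)
```

```text
w green (array([320., 215.]), array([ 441.7, -333.9]), array([49. , 28.1]), 20.6)
shift [-0.13  0.16 17.52] roll 0.2 yaw0 110.2 q [-0.68  0.14 -0.14  1.26  0.04 -1.03] pos [ 0.4301 -0.3334  0.1809] F [ 0.4 -0.5  0.3] op 0.0559 t 26.75
```

View pics/w21.png

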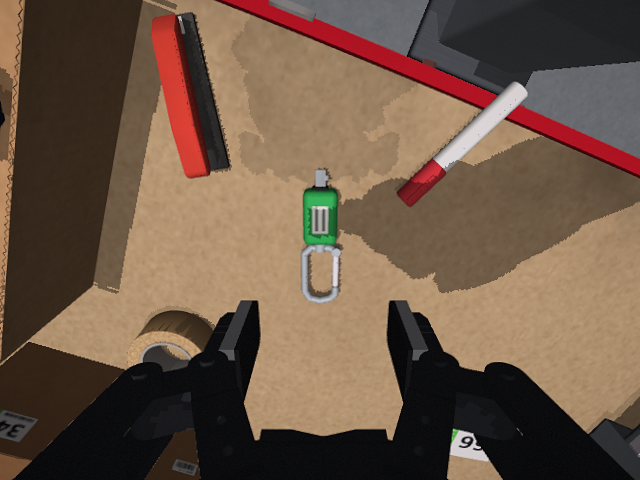

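Emit:
drive_tool:
  steps:
    - [[-0.1, 0.2, 4], -0.2, -0.3]
    - [[-0.1, 0.2, 9], -0.2, -0.3]
    - [[-0.1, 0.2, 13], -0.2, -0.3]
    - [[-0.1, 0.2, 16], -0.2, -0.3]
    - [[-0.1, 0.2, 17.2], -0.2, -0.3]

```text
time_s: 27.38
ee_pos: [0.4405, -0.3311, 0.0078]
ee_rot: [1.769, 2.552, 0.054]
contact_force: [0.7, 0.2, -0.4]
opening: 0.0556
```

Run:
```python
from h import *
f=grab('wrist','w22.png')
to([.4413,-.3335,.003],110.3)
```

```text
shift [-0.24 -0.02  0.42] roll 0.2 yaw0 110.5 q [-0.66  0.24 -0.4   0.89  0.04 -1.02] pos [ 0.4405 -0.3312  0.0072] F [ 0.4 -0.4 -1.4] op 0.0552 t 27.43
```

View pics/w22.png

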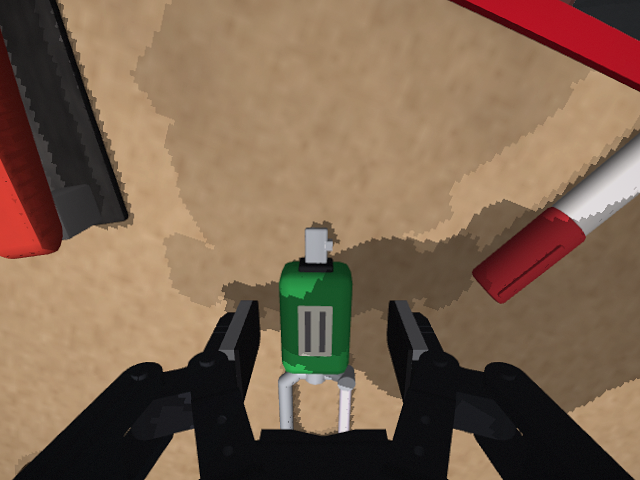

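Emit:
drive_tool:
  steps:
    - [[-0.3, 0, 0.4], 0, -0.3]
    - [[-0.3, 0, 0.4], 0, 0.5]
    - [[-0.3, 0, 0.4], 0, 1]
    - [[-0.3, 0, 0.4], 0, 1]
    - [[-0.3, 0, 0.4], 0, 1]

```text
time_s: 28.05
ee_pos: [0.4425, -0.3347, 0.0046]
ee_rot: [1.769, 2.55, 0.054]
contact_force: [-0.6, -0.8, 6.0]
opening: 0.0287
```

Emit:
drive_tool:
  steps:
    - [[0, 0, 0], 0, 1]
    - [[0, 0, -2], 0, 1]
    - [[0, 0, -5], 0, 1]
    - [[0, 0, -9], 0, 1]
    - [[0, 0, -14], 0, 1]

```text
time_s: 28.68
ee_pos: [0.4344, -0.335, 0.1444]
ee_rot: [1.77, 2.552, 0.054]
contact_force: [0.5, -0.7, -0.5]
opening: 0.0284
```

Run:
```python
from h import *
f=grab('wrist','w23.png')
clip('green',.057,.028,.16,-12)
```

```text
shift [43.86 19.31 -0.52] roll 38.1 yaw0 110.5 q [-0.68  0.15 -0.18  1.19  0.04 -1.03] pos [ 0.4367 -0.337   0.1523] F [ 1.6 -1.1  4.7] op 0.0288 t 28.73
```

View pics/w23.png

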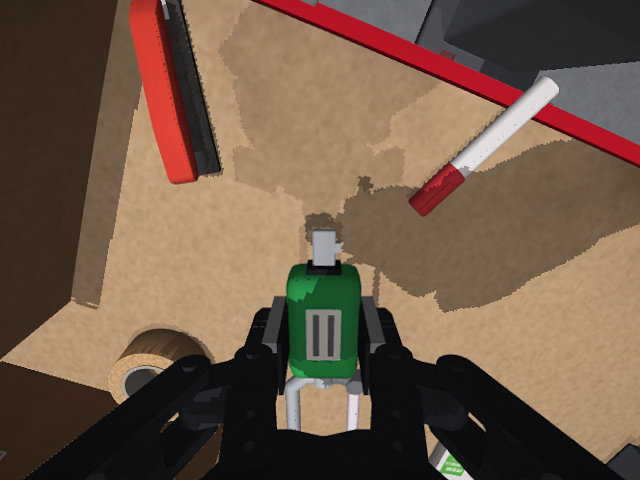

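Emit:
drive_tool:
  steps:
    - [[5.6, 2.5, -0.7], 8, 1]
    - [[11.2, 5, -0.7], 16, 1]
    - [[16.8, 7.5, -0.7], 24, 1]
    - [[22.4, 10, -0.7], 32, 1]
    - [[28, 12.5, -0.7], 38, 1]

```text
time_s: 29.35
ee_pos: [0.4549, -0.0291, 0.1608]
ee_rot: [2.511, 1.833, 0.074]
contact_force: [1.4, -0.1, -0.6]
opening: 0.0284
```

Run:
```python
from h import *
clip('green',.057,.028,.16,-12)
```

```text
shift [16.51 -4.38  0.16] roll -0.1 yaw0 72.3 q [-0.07 -0.04 -0.37  1.18  0.01  0.24] pos [ 0.4549 -0.0291  0.1608] F [ 1.4 -0.1 -0.6] op 0.0284 t 29.35
```

Emit:
drive_tool:
  steps:
    - [[5, -1.3, 0], 0, 1]
    - [[10, -2.6, 0], 0, 1]
    - [[15, -4, 0], 0, 1]
    - [[16.5, -4.4, 0], 0, 1]
    - [[16.5, -4.4, 0], 0, 1]

```text
time_s: 29.98
ee_pos: [0.463, 0.1418, 0.1612]
ee_rot: [2.509, 1.835, 0.072]
contact_force: [-0.5, -0.1, -1.3]
opening: 0.0283
```

Run:
```python
from h import *
f=grab('wrist','w24.png')
clip('green',.057,.028,.042,-12)
s,M=pose();print(M[:,2])
```

```text
shift [-0.15 -0.61 11.91] roll -0.0 yaw0 72.3 q [ 0.31  0.01 -0.32  1.19 -0.02  0.61] pos [0.463  0.141  0.1613] F [ 0.8 -0.3 -0.7] op 0.0285 t 30.02
[ 0.05658876  0.00119471 -0.99839686]
```

View pics/w24.png

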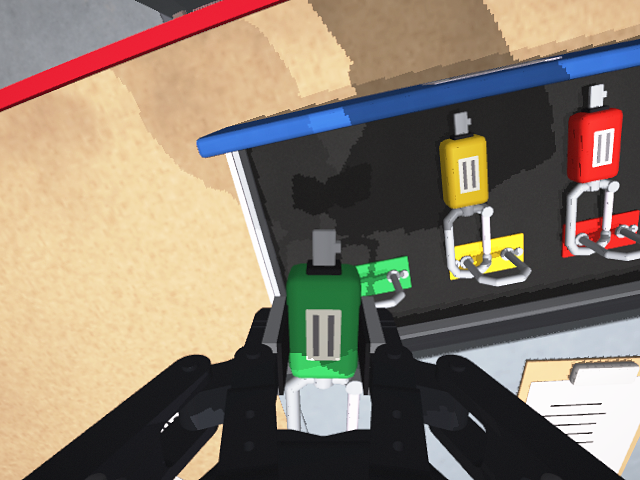

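Emit:
drive_tool:
  steps:
    - [[-0.2, -0.6, 3], 0, 1]
    - [[-0.2, -0.6, 6], 0, 1]
    - [[-0.2, -0.6, 9], 0, 1]
    - [[-0.2, -0.6, 11], 0, 1]
    - [[-0.2, -0.6, 11.8], 0, 1]

```text
time_s: 30.65
ee_pos: [0.4626, 0.1392, 0.0419]
ee_rot: [2.513, 1.83, 0.069]
contact_force: [0.1, 0.1, -0.1]
opening: 0.0286
```

Run:
```python
from h import *
f=grab('wrist','w25.png')
clip('green',.057,.001,.041,-12)
```

```text
shift [2.92 0.   0.12] roll -0.2 yaw0 72.2 q [ 0.3   0.08 -0.52  0.92 -0.02  0.61] pos [0.4626 0.1394 0.0417] F [-0.8 -0.3 -1.3] op 0.0281 t 30.7
```

View pics/w25.png

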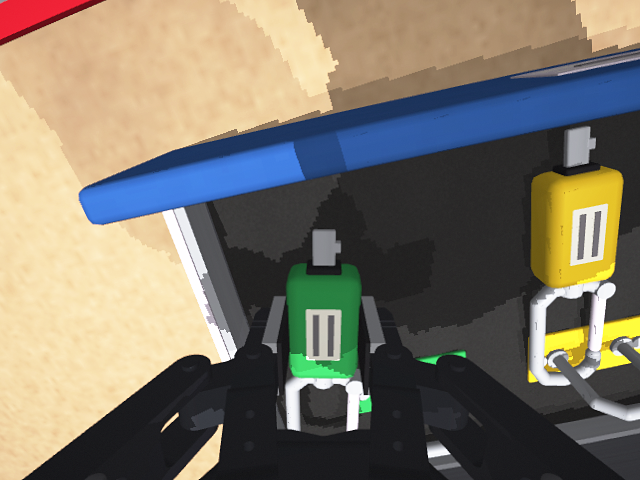

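Emit:
drive_tool:
  steps:
    - [[0.7, 0, 0], 0, 1]
    - [[1.4, 0, 0], 0, 1]
    - [[2.1, 0, 0], 0, 1]
    - [[2.6, 0, 0], 0, 1]
    - [[2.9, 0, 0], 0, 1]

```text
time_s: 31.32
ee_pos: [0.4715, 0.1676, 0.0422]
ee_rot: [2.512, 1.832, 0.069]
contact_force: [-1.1, -1.1, -0.7]
opening: 0.0288
```

Run:
```python
from h import *
f=grab('wrist','w26.png')
clip('green',.078,.000,.04,-12);s,M=pose();print(M.T@s['contact_force'])
```

```text
shift [ 0.04 -2.09  0.11] roll -0.1 yaw0 72.2 q [ 0.35  0.11 -0.48  0.93 -0.02  0.66] pos [0.4717 0.1677 0.0422] F [-0.9 -0.4 -0.6] op 0.0286 t 31.38
[-0.63812885 -0.74948613  0.5539579 ]
```

View pics/w26.png

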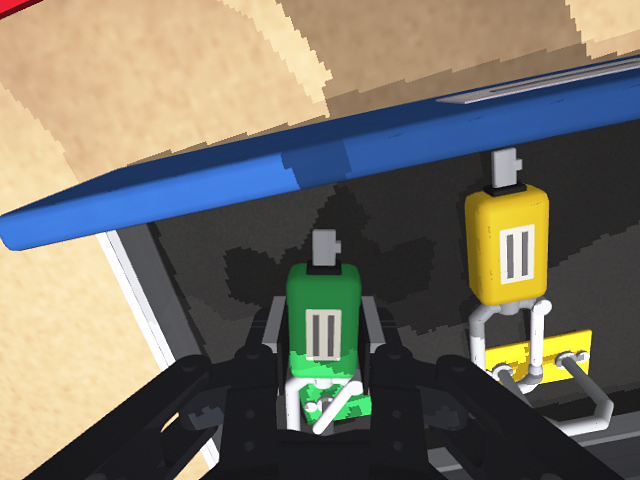

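Emit:
drive_tool:
  steps:
    - [[0, -0.5, 0], 0, 1]
    - [[0, -1, 0], 0, 1]
    - [[0, -1.5, 0], 0, 1]
    - [[0, -1.9, 0], 0, 1]
    - [[0, -2.1, 0], 0, 1]

```text
time_s: 32.0
ee_pos: [0.4517, 0.1742, 0.0414]
ee_rot: [2.512, 1.832, 0.07]
contact_force: [2.2, -1.6, 0.2]
opening: 0.0288
```

Run:
```python
from h import *
f=grab('wrist','w27.png')
clip('green',.078,.000,.033,-12);s,M=pose();print(M.T@s['contact_force'])
```

```text
shift [ 0.03 -0.    0.83] roll -0.1 yaw0 72.2 q [ 0.38  0.08 -0.52  0.92 -0.02  0.69] pos [0.4515 0.1743 0.0413] F [ 1.5 -1.  -0.4] op 0.0286 t 32.05
[-0.51370495  1.76844083  0.4366922 ]
```

View pics/w27.png

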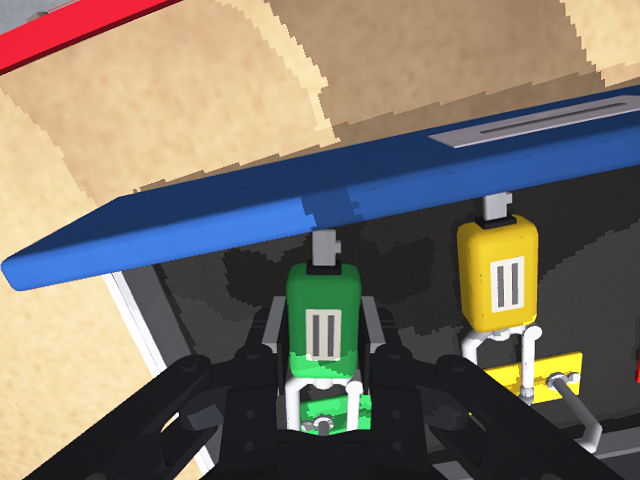

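Emit:
drive_tool:
  steps:
    - [[0, 0.2, 0.4], 0, 1]
    - [[0, 0.2, 0.8], 0, 1]
    - [[0, 0.2, 0.8], 0, 1]
    - [[0, 0.2, 0.8], 0, 0.1]
    - [[0, 0.2, 0.8], 0, 0]

```text
time_s: 32.67
ee_pos: [0.4539, 0.1737, 0.0336]
ee_rot: [2.512, 1.832, 0.07]
contact_force: [1.3, -0.5, -0.7]
opening: 0.0428
```

Emit:
drive_tool:
  steps:
    - [[0, 0, 0], 0, -0.1]
    - [[0, 0, -1], 0, -0.1]
    - [[0, 0, -4], 0, -0.1]
    - [[0, 0, -9], 0, -0.1]
    - [[0, 0, -15], 0, -0.1]

```text
time_s: 33.3
ee_pos: [0.4449, 0.1733, 0.1849]
ee_rot: [2.512, 1.832, 0.068]
contact_force: [1.2, 0.7, -0.6]
opening: 0.0473
```

Run:
```python
from h import *
f=grab('wrist','w28.png')
p=MID+DX*(-.165-.06)
to([p[0],p[1],.19],84.4)
```

```text
shift [  6.72 -13.63  -0.28] roll -12.2 yaw0 72.2 q [ 0.38 -0.01 -0.27  1.25 -0.02  0.69] pos [0.4476 0.1745 0.1938] F [2.3 1.2 7.1] op 0.047 t 33.35
```

View pics/w28.png

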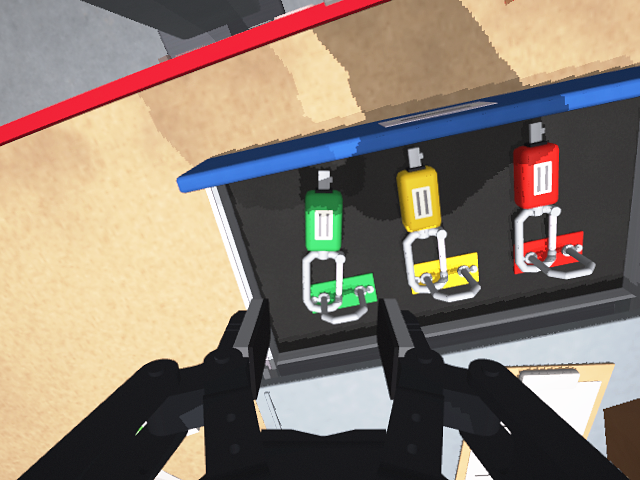

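Run:
```python
import cv2
a=cv2.imread('pics/w28.png');cv2.imwrite('pics/w28z.png',cv2.resize(a[190:330,290:610],None,fx=2.5,fy=2.5,interpolation=cv2.INTER_CUBIC))
```

```text
(no output)
```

View pics/w28z.png

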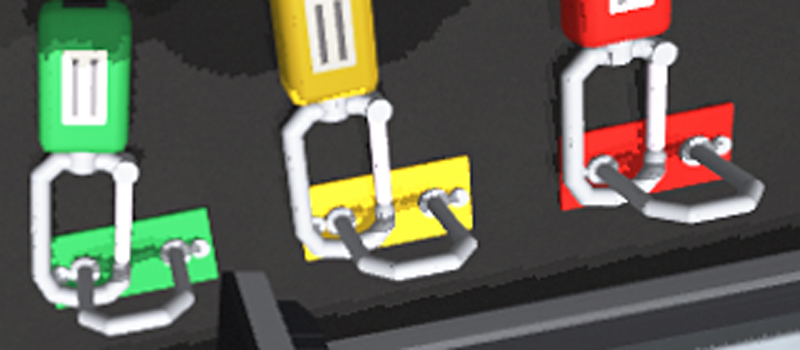

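All three legs sit inside their loops with the gates shut. Next I'll go round to the front and push the drawer shut.

Emit:
drive_tool:
  steps:
    - [[2, -5, 0], -4, 1]
    - [[4, -10, 0], -8, 1]
    - [[6, -13.6, 0], -12.2, 1]
    - [[6.7, -13.6, 0], -12.2, 1]
    - [[6.7, -13.6, 0], -12.2, 1]

```text
time_s: 33.98
ee_pos: [0.3392, 0.2803, 0.1878]
ee_rot: [2.296, 2.083, 0.081]
contact_force: [0.6, -0.1, 0.1]
opening: 0.0002
```

Run:
```python
from h import *
p=MID+DX*(-.1615-.05)
to([p[0],p[1],.040],84.4)
s,M=pose();print(M[:,2])
```

```text
shift [-0.19  0.3  14.83] roll 0.1 yaw0 84.5 q [ 0.72 -0.08 -0.34  1.25 -0.04  0.81] pos [0.3392 0.2803 0.1878] F [ 0.6 -0.1  0.1] op 0.0002 t 33.98
[ 0.06582686  0.00527405 -0.99781712]
```

Emit:
drive_tool:
  steps:
    - [[-0.2, -0.5, 4], 0, 1]
    - [[-0.2, -0.3, 8], 0, 1]
    - [[-0.2, 0, 12], 0, 1]
    - [[-0.2, 0.2, 14], 0, 1]
    - [[-0.2, 0.3, 14.6], 0, 1]

```text
time_s: 34.6
ee_pos: [0.3518, 0.2773, 0.0411]
ee_rot: [2.298, 2.08, 0.077]
contact_force: [-0.5, 0.1, 0.5]
opening: -0.0002
```

Run:
```python
from h import *
p=MID+DX*(-.0043)
to([p[0],p[1],.040],84.4)
s,M=pose();print(M.T@np.append(DX,0),M.T@np.append(DY,0))
```

```text
shift [ 0.17 20.66  1.42] roll -0.1 yaw0 84.3 q [ 0.69  0.02 -0.59  0.92 -0.04  0.79] pos [0.3518 0.2773 0.0411] F [-0.5  0.1  0.5] op -0.0002 t 34.6
[8.70853102e-04 9.97989420e-01 6.33747520e-02] [ 0.99995293 -0.00148144  0.00958824]
```

Emit:
drive_tool:
  steps:
    - [[0.1, 2, 0.1], 0, 1]
    - [[0.1, 4, 0.2], 0, 1]
    - [[0.1, 6, 0.4], 0, 1]
    - [[0.1, 8, 0.5], 0, 1]
    - [[0.1, 10, 0.6], 0, 1]

```text
time_s: 35.22
ee_pos: [0.4531, 0.2684, 0.0417]
ee_rot: [2.299, 2.08, 0.078]
contact_force: [-2.6, 2.1, 2.7]
opening: -0.0001
```

Emit:
drive_tool:
  steps:
    - [[0.1, 2, 0.1], 0, 1]
    - [[0.1, 4, 0.2], 0, 1]
    - [[0.1, 6, 0.4], 0, 1]
    - [[0.1, 7.5, 0.5], 0, 1]
    - [[0.1, 8.5, 0.5], 0, 1]

```text
time_s: 35.85
ee_pos: [0.5382, 0.2607, 0.0413]
ee_rot: [2.3, 2.081, 0.076]
contact_force: [-4.2, -0.7, -2.6]
opening: 0.0
```

Run:
```python
from h import *
p=MID+DX*(-.0043)
to([p[0],p[1],.041],84.4)
```

```text
shift [-0.02  1.99  0.16] roll -0.1 yaw0 84.3 q [ 0.46  0.28 -0.27  0.96 -0.02  0.56] pos [0.5382 0.2607 0.0413] F [-4.2 -0.7 -2.6] op 0.0 t 35.85
```

Emit:
drive_tool:
  steps:
    - [[0, 0.8, 0], 0, 1]
    - [[0, 1.4, 0.1], 0, 1]
    - [[0, 1.9, 0.1], 0, 1]
    - [[0, 2.1, 0.1], 0, 1]
    - [[0, 2.3, 0.1], 0, 1]

```text
time_s: 36.48
ee_pos: [0.5586, 0.2586, 0.0413]
ee_rot: [2.302, 2.085, 0.071]
contact_force: [-16.0, 0.9, 5.0]
opening: -0.0001
```

Emit:
drive_tool:
  steps:
    - [[0, -1, 0], 0, 1]
    - [[0, -3, 0], 0, 1]
    - [[0, -6, 0], 0, 1]
    - [[0, -10, -2], 0, 1]
    - [[0, -14, -8], 0, 1]

```text
time_s: 37.1
ee_pos: [0.419, 0.2711, 0.1047]
ee_rot: [2.302, 2.084, 0.068]
contact_force: [0.6, 1.4, 1.7]
opening: 0.0002
```

Run:
```python
from h import *
f=grab('wrist','w30.png');grab('top','t30.png');to([.35,0,.25],None)
```

```text
shift [-27.69  -3.51 -14.56] roll None yaw0 84.5 q [ 0.59  0.06 -0.38  1.07 -0.03  0.69] pos [0.4211 0.2736 0.1115] F [0.4 0.4 0.5] op -0.0002 t 37.2
```

View pics/w30.png

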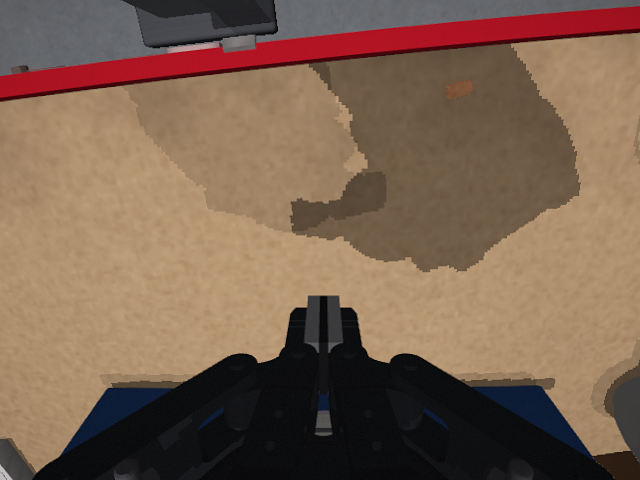

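The drawer looks shut. I'll move the arm clear and verify from the top camera.

Emit:
drive_tool:
  steps:
    - [[-4, 0, -5], 0, 1]
    - [[-9, -1, -9], 0, 1]
    - [[-15, -2, -12], 0, 1]
    - [[-21, -3, -14], 0, 1]
    - [[-27, -3.5, -14.5], 0, 1]

```text
time_s: 37.83
ee_pos: [0.3539, 0.0163, 0.2505]
ee_rot: [2.293, 2.084, 0.093]
contact_force: [0.9, -0.3, 0.7]
opening: 0.0
```

Run:
```python
from h import *
t=grab('top','t31.png');m=front(t);print(m,-(m[0]-MID)@DX)
t2=cv2.imread('pics/top0.png');cv2.imwrite('pics/d31.png',cv2.absdiff(t2,t['pixels'])*2)
to([.35,0,.25])
```

```text
(array([0.56201296, 0.25814003]), np.float64(-0.09888415907165365), np.float64(0.36607443524085415), np.float64(0.010844335712772072), np.int32(560)) 0.0002895824036238549
shift [-0.99 -0.12  0.08] roll None yaw0 84.0 q [ 0.03 -0.26 -0.36  1.4   0.    0.13] pos [0.3522 0.0097 0.251 ] F [-1.9 -1.9  0.5] op -0.0002 t 37.88
```

View pics/t31.png

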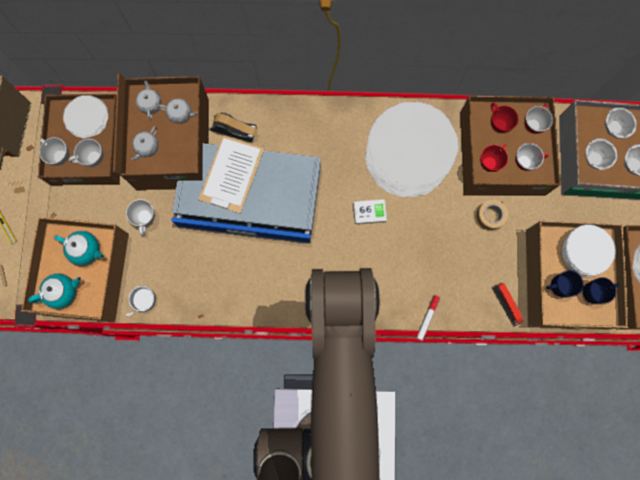

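View pics/d31.png

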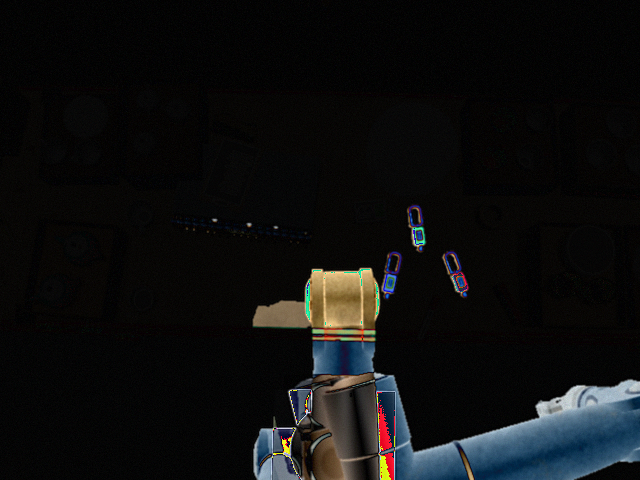

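The top view shows the drawer within 0.3 mm of its starting shut position. The only changes on the bench are the three missing keys. I'll let it settle once more, then hand in.

Emit:
drive_tool:
  steps:
    - [[0, 0, 0], 0, 1]
    - [[0, 0, 0], 0, 1]
    - [[0, 0, 0], 0, 1]
    - [[0, 0, 0], 0, 1]
    - [[0, 0, 0], 0, 1]

```text
time_s: 38.5
ee_pos: [0.3523, 0.0105, 0.2507]
ee_rot: [2.299, 2.074, 0.087]
contact_force: [-0.1, 0.1, -0.1]
opening: 0.0002
```

Run:
```python
from h import *
t=grab('top');m=front(t);print(-(m[0]-MID)@DX)
print(manip.close_job())
```

```text
0.0002890257467408688
the job is handed in; nothing more can be done
None
```

All three keys are put away and the drawer is shut. I pressed the drawer front to its stop so it popped ajar, then hooked the lip and pulled it fully out. I clipped the yellow, red and green keys onto the right legs of their eyes, pushed the drawer in to its end stop, and let go. The job was handed in at about 38.5 s.

- **Clips:** the last wrist picture before closing showed all three legs inside their loops with the gates shut. I did not look inside again after closing.
- **Drawer:** the top camera put the front within 0.3 mm of its starting shut position, and it stayed there over a further 0.6 s before hand-in. That is how I judged it latched, since there is no direct latch reading.
- **Bystanders:** comparing the top pictures from start and end, nothing on the bench had changed except the missing keys. A small area was hidden behind the arm.
- **Disagreements:** leg positions from two wrist views differed by about 4 mm along the drawer, so I used a value in between, supported by the drawer's contact stops.
- **Force:** pulling the drawer to its stop briefly gave about 48 N on the fingers along the pull. It is under the 120 N wrist limit. The contact was through the fingers rather than the gripper body, which has a 40 N limit.

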